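Put the gauge blocks away by size

TASK

The three flat steel gauge blocks lie scattered on the bench: put each one into the wooden holder made for its width, lying flat on the felt between the brass fences, centred and square to them, the wide block in the wide holder, the medium in the medium and the narrow in the narrow. Leave the round pin gauge and the white coaxial load where they are, and let go of everything at the end.

Things in the scene. Friction and masses are not known exactly. Their poses are not given: they have to be found in the camera images.
- wide_block_center (a point): wide gauge block: plain light-grey steel block lying flat, 35 mm along its x, 30 mm along its y, 9 mm high, loose, 0.04 to 0.085 kg. Point: its centre, 4.5 mm above its underside; z up. Same after half a turn. Grip it across the 30 mm (fingers at its two y ends): the holders leave room there.
- holder_wide_seat (a point): holder for the wide block, fixed: wooden plate 65 (x) by 52 (y) by 8 mm thick, green felt between two brass fences at +x and -x, 43 mm apart inside, each 6 mm thick, 18 mm long in y, 7 mm above the plate; the y ends are open, the block juts out 6 mm there. Point: middle of the seat on the plate's top, 8 mm above the bench; z up. Block home: x, y along the holder's (or half a turn), centre 4.5 mm above the point.
- medium_block_center (a point): medium gauge block: plain light-grey steel block lying flat, 20 mm along its x, 30 mm along its y, 9 mm high, loose, 0.04 to 0.085 kg. Point: its centre, 4.5 mm above its underside; z up. Same after half a turn. Grip it across the 30 mm (fingers at its two y ends): the holders leave room there.
- holder_medium_seat (a point): holder for the medium block, fixed: wooden plate 50 (x) by 52 (y) by 8 mm thick, green felt between two brass fences at +x and -x, 28 mm apart inside, each 6 mm thick, 18 mm long in y, 7 mm above the plate; the y ends are open, the block juts out 6 mm there. Point: middle of the seat on the plate's top, 8 mm above the bench; z up. Block home: x, y along the holder's (or half a turn), centre 4.5 mm above the point.
- narrow_block_center (a point): narrow gauge block: plain light-grey steel block lying flat, 12 mm along its x, 30 mm along its y, 9 mm high, loose, 0.04 to 0.085 kg. Point: its centre, 4.5 mm above its underside; z up. Same after half a turn. Grip it across the 30 mm (fingers at its two y ends): the holders leave room there.
- holder_narrow_seat (a point): holder for the narrow block, fixed: wooden plate 42 (x) by 52 (y) by 8 mm thick, green felt between two brass fences at +x and -x, 20 mm apart inside, each 6 mm thick, 18 mm long in y, 7 mm above the plate; the y ends are open, the block juts out 6 mm there. Point: middle of the seat on the plate's top, 8 mm above the bench; z up. Block home: x, y along the holder's (or half a turn), centre 4.5 mm above the point.
- plain_pin_center (a point): a plain round steel pin gauge lying along its own y, 14 mm across and 70 mm long, loose; the point is its centre, 7 mm above the bench. Not a gauge block: it stays where it lies.
- coax_load_center (a point): a white and silver coaxial load standing upright, 34 mm across and 32 mm high, loose; the point is its centre, 16 mm above the bench. Not a gauge block: it stays where it stands.

How it is judged:
By the outcome, as a careful person would: the job done as asked, in the order asked, and still so for the second after the job is handed in, with the robot touching nothing.
It also fails if it takes over 77 s, if anything falls off the work surface, if the arm or the gripper's body presses on something with over 40 N, if the wrist force passes 120 N, or if a joint passes its speed limit or range.

ROBOT

A 6-joint arm with a two-finger parallel gripper is mounted at the origin on a cart in front of the work surface, level with it; the furniture and walls round the work are solid. World frame = base frame: x ahead of the robot, y to its left, z up, the work surface at z = 0. Lengths are in m, angles in rad, forces in N, time in s.
With the tool pointing down it reaches from about 0.375 to 0.975 m from the base axis. Payload 3.8 kg.
Tool frame: the origin (TCP) lies midway between the tips of the shut fingers; the grasp point (between the pads) lies 19 mm behind it; z points along the fingers, y is the direction in which the jaws open and shut (so a half turn about z gives the same grasp; the last joint's range is limited). The gripper opens to 85 mm and grips with 20 to 120 N. Pads are 22 mm wide; open, the fingers measure 114 mm over their backs; the gripper's body (76 mm by 85 mm) begins 54 mm behind the grasp point. The pads swing forward as they close: fully open they stand 13 mm farther back than shut.
Start: joints at [1.222, 0.264, 1.604, -0, 1.274, -0.037], TCP at [0.207, 0.642, 0.231] pointing down, gripper open.
Joint ranges: [-2.63, 2.63], [-0.94, 2.18], [0.31, 2.57], [-1.31, 4.45], [0, 2.66], [-2.55, 2.55]. Speed limits (rad/s): [2.57, 2.57, 3.14, 3.14, 3.14, 3.14].

INTERFACE

Orientations are given as a unit quaternion [w, x, y, z].
In Python, from plant import r gives the robot as it stands. The module is installed in compiled form; this text tells all that it offers.
- The arm moves only by the tool apply_moves, never from a script. Its argument "commands" is a list of rows, each a list of 3 entries, a list of its own where there are three numbers: the closure, from -1 (fully open) to 1 (shut), then the shift along the world's x, y, z each as a share of 0.5 m, from -1 to 1, then the turn, a rotation vector about the world's x, y, z each as a share of 30 degrees, from -1 to 1. A call has 1 to 20 rows; each row shifts and turns the pose as measured when the row begins; what a row does not reach is not made up. A row lasts 1/8 s, in which the tool goes at most 62.5 mm and 10.7 degrees, less where a joint would pass 70% of its speed; a pose out of reach is approached as far as the arm can. A call with a number of a shift or a turn outside -1 to 1 is refused whole. A call with a gripper value outside its range is refused whole. The fingers move at their own pace and stop on an object; "force" is the grip in N (left out, the last holds). Time passes only in rows, so rows that do not move let the fingers close. It gives the time, the measured TCP pose, the force and the opening at its end, in the units of the state.
- r.get_obs(): the state, without advancing time (a new reading comes with each control period).
- r.camera(name): name is "scene" or "top" or "wrist"; returns a dict with "color" (384x512x3 uint8, red, green, blue), "fx", "fy", "cx", "cy" (pixels), "dist_coeffs" ([k1, k2, p1, p2, k3] as OpenCV has them; the pictures are not rectified), "view" (4x4, takes a point from world to camera coordinates). Camera axes: x right, y down, z forward; pixel columns grow to the right and rows downward; lengths in m; the calibration is good to about 2 mm. A picture is of the moment at which its call begins. There is no depth.
- r.hand_in(): hands the job in, once; it reports no verdict.
The state is a dict: "time": time; "joints": joint angles; "joint_velocities": joint speeds; "joint_torque": joint torques, N m; "tool_pos": TCP position; "eef_rot": TCP orientation; "force": force on the tool from outside, world axes, zero at the start; "moment": the same for the moment, N m; "finger_gap": finger opening in m.
Only numpy, scipy, OpenCV 4.12 (cv2) and the standard library are available. Lean on these libraries where they do the work, as an engineer would, in place of code of your own. Each camera call takes 0.05 s, during which the arm holds its last target.

## Working session

There is one attempt and no reset: what is moved stays moved. The work goes in short steps, Python scripts to look and compute and a tool call to move; the robot and the scene stay as the last step left them, time stands still between calls to the robot, and variables do not carry over. Pictures are saved under pics/ and viewed, and the job is handed in when it is done.

Besides the shell and the picture viewer there is one more tool, called after ">>>" by a JSON object that holds its "fn" and its "kwargs", one argument or row to a line. apply_moves: Moves the arm, as the interface text tells. Shift numbers are shares of 0.5 m and turn numbers shares of 30 degrees, none past 1 either way. Its arguments: {"type":"object","properties":{"commands":{"type":"array"},"force":{"type":"number"}},"required":["commands"]}

```bash
mkdir -p pics && ls
python3 - <<'E'
from plant import r
import cv2
o=r.get_obs()
print(o)
for n in ["scene","top","wrist"]:
    c=r.camera(n)
    cv2.imwrite(f"pics/{n}0.png",c["color"][:,:,::-1])
    print(n,c["fx"],c["fy"],c["cx"],c["cy"],c["dist_coeffs"]);print(c["view"])
E
```

```text
pics
{'time': 0.0, 'joints': array([ 1.22210772e+00,  2.64782413e-01,  1.60538300e+00, -1.23293082e-06,
        1.27372608e+00, -3.69311796e-02]), 'joint_velocities': array([-0.00011611,  0.00066533,  0.00069516,  0.00115747,  0.00234992,
        0.00087006]), 'joint_torque': array([ 3.98314123e-04, -5.15105295e+01, -3.67325521e+01, -6.62338289e-05,
        1.27816043e-02, -1.43717891e-06]), 'tool_pos': array([0.20681136, 0.64175424, 0.22993748]), 'eef_rot': array([-2.19670411e-04,  1.55247938e-01,  9.87874869e-01, -1.12823272e-03]), 'force': array([-0.51913463,  0.54338751,  0.87884813]), 'moment': array([ 0.00770922, -0.03962289, -0.00920853]), 'finger_gap': 0.08542166300905445}
scene 490.40958619255554 490.40958619255554 248.94615271050716 195.96556324475762 [-0.21478556  0.          0.          0.          0.        ]
[[ 7.47012365e-01 -6.64810139e-01  7.25886750e-05 -1.55445314e-01]
 [-4.89141759e-01 -5.49696938e-01 -6.77180637e-01  4.28755763e-01]
 [ 4.50236456e-01  5.05826803e-01 -7.35816811e-01  6.06480206e-01]
 [ 0.00000000e+00  0.00000000e+00  0.00000000e+00  1.00000000e+00]]
top 479.80718560074195 479.80718560074195 258.4855292772353 192.5638818655665 [-0.09900364  0.          0.          0.          0.        ]
[[ 0.0094108  -0.99981696 -0.01665753  0.31782878]
 [-0.98596824 -0.00650136 -0.16680637  0.50036881]
 [ 0.16666754  0.01799358 -0.98584895  0.97974902]
 [ 0.          0.          0.          1.        ]]
wrist 320.5084399424506 320.5084399424506 253.30406341760886 194.1842886498442 [0.00725728 0.         0.         0.         0.        ]
[[ 0.30611967  0.95199112 -0.00191477 -0.67430783]
 [ 0.91418286 -0.29339974  0.27961811 -0.03658379]
 [ 0.26563216 -0.08734706 -0.96010939  0.37866732]
 [ 0.          0.          0.          1.        ]]
```

View pics/top0.png

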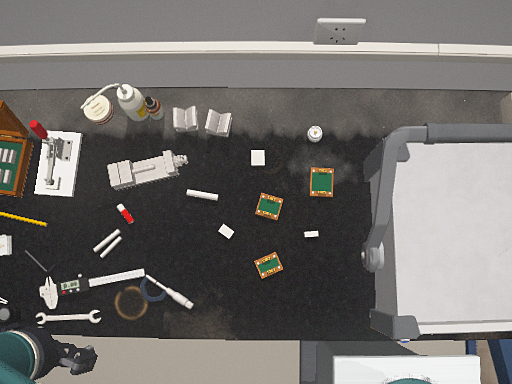

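View pics/scene0.png

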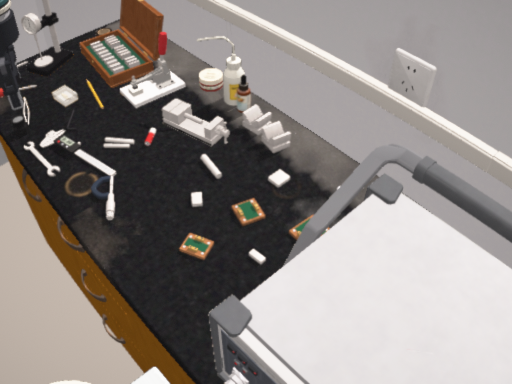

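View pics/wrist0.png

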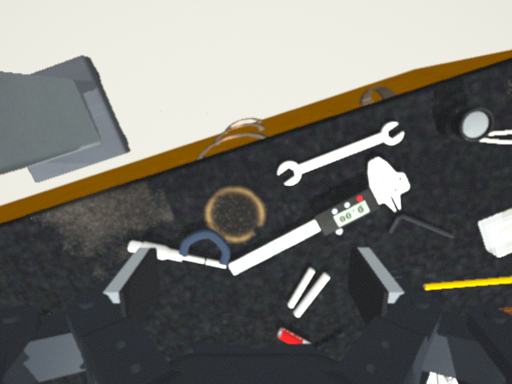

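The top picture shows the wide block near (258,158), the medium block near (226,231) and the narrow block near (311,234). The holders are near (269,206), (321,182) and (268,265), the pin is near (202,195) and the coax load near (315,134). A large instrument stands on the right, from about column 365. I'll zoom in on this area and localise each piece roughly.

```bash
cat > h.py <<'E'
import numpy as np, cv2
from scipy.spatial.transform import Rotation as R
def K(c): return np.array([[c["fx"],0,c["cx"]],[0,c["fy"],c["cy"]],[0,0,1.]])
def pix2w(c,uv,z):
    uv=np.asarray(uv,float).reshape(-1,1,2)
    n=cv2.undistortPoints(uv,K(c),np.array(c["dist_coeffs"])).reshape(-1,2)
    V=np.array(c["view"]);Rm=V[:3,:3];t=V[:3,3]
    o=-Rm.T@t
    d=np.c_[n,np.ones(len(n))]@Rm
    s=(z-o[2])/d[:,2]
    return o+d*s[:,None]
def w2pix(c,P):
    V=np.array(c["view"])
    p,_=cv2.projectPoints(np.asarray(P,float).reshape(-1,3),cv2.Rodrigues(V[:3,:3])[0],V[:3,3],K(c),np.array(c["dist_coeffs"]))
    return p.reshape(-1,2)
def tool(o):
    w,x,y,z=o["eef_rot"]; return R.from_quat([x,y,z,w]).as_matrix()
E
python3 - <<'E'
from plant import r
import cv2,numpy as np
from h import *
c=r.camera("top"); im=c["color"][:,:,::-1].copy()
cv2.imwrite("pics/topz.png",cv2.resize(im[120:290,180:380],None,fx=4,fy=3.5,interpolation=cv2.INTER_CUBIC)[:600,:800])
hsv=cv2.cvtColor(im,cv2.COLOR_BGR2HSV)
m=((hsv[...,2]>150)&(hsv[...,1]<60)).astype(np.uint8)
m[:120]=0;m[290:]=0;m[:,:180]=0;m[:,365:]=0
for mm,z,nm in((m,.009,'blk'),(((hsv[...,0]>40)&(hsv[...,0]<95)&(hsv[...,1]>90)&(hsv[...,2]>40)).astype(np.uint8),.008,'felt')):
    n,l,s,ce=cv2.connectedComponentsWithStats(mm)
    for i in range(1,n):
        if s[i,4]<25 or ce[i][1]>290 or ce[i][0]<180: continue
        ct=cv2.findContours((l==i).astype(np.uint8),0,2)[0][0]
        b=cv2.boxPoints(cv2.minAreaRect(ct)); w=pix2w(c,b,z)
        P=pix2w(c,ce[i],z)[0]
        e=[w[1]-w[0],w[2]-w[1]]
        print(nm,ce[i].round(1),s[i,4],P.round(4),[ (round(np.linalg.norm(v),4),round(np.degrees(np.arctan2(v[1],v[0])),1)) for v in e])
o=r.get_obs();T=tool(o);print(T.round(4))
w=r.camera("wrist");V=w["view"];cam=-V[:3,:3].T@V[:3,3]
print("cam in tool",T.T@(cam-o["tool_pos"]),"\n",T.T@V[:3,:3].T)
E
```

```text
blk [187.3 123.1] 116 [0.6635 0.4866 0.009 ] [(np.float64(0.0368), np.float64(-90.0)), (np.float64(0.019), np.float64(-178.0))]
blk [217.4 125.2] 252 [0.6586 0.4174 0.009 ] [(np.float64(0.0572), np.float64(-89.9)), (np.float64(0.0284), np.float64(-178.8))]
blk [314.7 132.9] 163 [0.6414 0.1967 0.009 ] [(np.float64(0.0295), np.float64(-89.6)), (np.float64(0.0352), np.float64(179.1))]
blk [257.4 157.2] 214 [0.5841 0.3256 0.009 ] [(np.float64(0.0292), np.float64(-89.7)), (np.float64(0.0345), np.float64(-179.6))]
blk [183.  159.1] 50 [0.5791 0.4931 0.009 ] [(np.float64(0.0159), np.float64(-89.8)), (np.float64(0.0231), np.float64(-177.9))]
blk [201.9 194.3] 182 [0.4992 0.4479 0.009 ] [(np.float64(0.013), np.float64(-8.0)), (np.float64(0.0699), np.float64(-99.7))]
blk [225.7 230.8] 125 [0.4186 0.3933 0.009 ] [(np.float64(0.0198), np.float64(-34.5)), (np.float64(0.0297), np.float64(-124.9))]
blk [310.8 233.5] 76 [0.4142 0.2076 0.009 ] [(np.float64(0.0284), np.float64(-89.6)), (np.float64(0.0109), np.float64(179.5))]
felt [321.1 181.6] 341 [0.5297 0.1837 0.008 ] [(np.float64(0.0411), np.float64(-3.7)), (np.float64(0.0426), np.float64(-92.8))]
felt [268.9 206. ] 228 [0.4742 0.2992 0.008 ] [(np.float64(0.0268), np.float64(-16.4)), (np.float64(0.0432), np.float64(-106.9))]
felt [268.2 264.7] 161 [0.346 0.3   0.008] [(np.float64(0.0426), np.float64(-67.0)), (np.float64(0.0182), np.float64(-157.0))]
[[-9.518e-01  3.067e-01 -5.000e-04]
 [ 3.067e-01  9.518e-01 -1.400e-03]
 [ 0.000e+00 -1.400e-03 -1.000e+00]]
cam in tool [ 0.07120728  0.00035817 -0.1424234 ] 
 [[ 6.35698877e-04 -9.60096535e-01 -2.79668089e-01]
 [ 9.99999791e-01  5.77284893e-04  2.91236370e-04]
 [-1.18166867e-04 -2.79668216e-01  9.60096701e-01]]
```

View pics/topz.png

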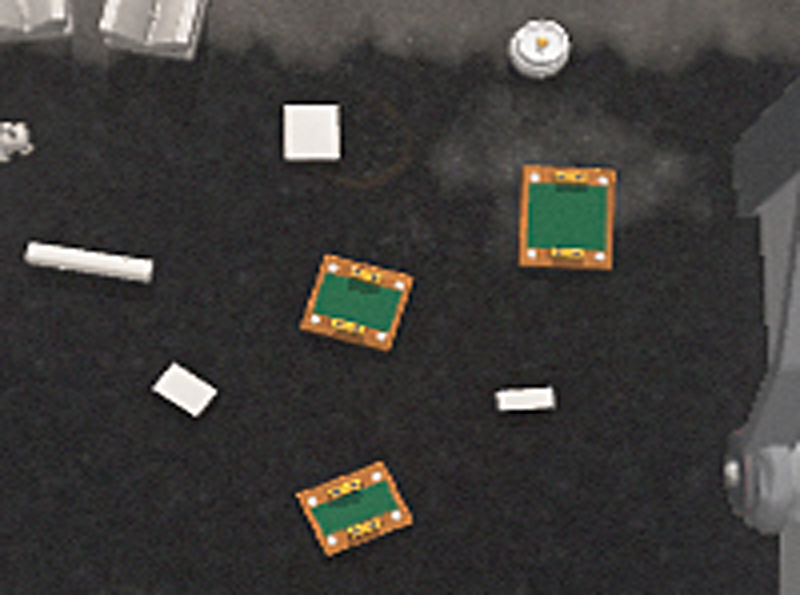

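The rough poses from the top picture look good. Next I move to a hover above the wide block for the wrist view.

>>> {"fn": "apply_moves", "kwargs": {
  "commands": [
    [-1,[0.076,-0.064,0],[0,0,0.06]],
    [-1,[0.076,-0.064,0],[0,0,0.06]],
    [-1,[0.076,-0.064,0],[0,0,0.06]],
    [-1,[0.076,-0.064,0],[0,0,0.06]],
    [-1,[0.076,-0.064,0],[0,0,0.06]],
    [-1,[0.076,-0.064,0],[0,0,0.06]],
    [-1,[0.076,-0.064,0],[0,0,0.06]],
    [-1,[0.076,-0.064,-0.05],[0,0,0.06]],
    [-1,[0.076,-0.064,-0.07],[0,0,0.06]],
    [-1,[0.07,-0.056,-0.07],[0,0,0.06]],
    [-1,[0,0,0],[0,0,0]]
  ],
  "force": 40
}}

```text
time: 1.62
tool_pos: [0.5937, 0.3157, 0.1333]
eef_rot: [0.001, -0.008, 1.0, 0.001]
force: [-0.7, 1.0, 0.4]
finger_gap: 0.0857
```

```bash
cat > look.py <<'E'
import sys,cv2,numpy as np
from plant import r
from h import *
nm=sys.argv[1]
c=r.camera("wrist");o=r.get_obs();im=c["color"][:,:,::-1].copy()
cv2.imwrite(f"pics/{nm}.png",im)
hsv=cv2.cvtColor(im,cv2.COLOR_BGR2HSV)
T=tool(o);p=o["tool_pos"];yaw=np.degrees(np.arctan2(T[1,0],T[0,0]))
print("t",o["time"],"tool",p.round(4),"yaw",yaw.round(2),"tilt",T[:,2].round(4),"gap",round(o["finger_gap"],4),"F",o["force"].round(1))
zt=float(sys.argv[2]) if len(sys.argv)>2 else .009
m=((hsv[...,2]>190)&(hsv[...,1]<40)).astype(np.uint8)
f=((hsv[...,0]>40)&(hsv[...,0]<95)&(hsv[...,1]>90)&(hsv[...,2]>40)).astype(np.uint8)
for mm,z,n_ in((m,zt,'blk'),(f,.008,'felt')):
    n,l,s,ce=cv2.connectedComponentsWithStats(mm)
    for i in range(1,n):
        if s[i,4]<150: continue
        ct=max(cv2.findContours((l==i).astype(np.uint8),0,1)[0],key=len).reshape(-1,2)
        w=pix2w(c,ct,z)[:,:2]
        rc=cv2.minAreaRect((w*1000).astype(np.float32)); b=cv2.boxPoints(rc)
        e=[b[1]-b[0],b[2]-b[1]]
        ctr=np.array(rc[0])/1000
        print(n_,ce[i].round(0),s[i,4],ctr.round(4),"rel tool mm",((T[:2,:2].T@(ctr-p[:2]))*1000).round(1),[(round(float(np.linalg.norm(v)),1),round(float((np.degrees(np.arctan2(v[1],v[0])))%180),1)) for v in e])
E
python3 look.py w1
```

```text
t 1.675 tool [0.5937 0.3174 0.1353] yaw -179.03 tilt [ 0.0047  0.004  -1.    ] gap 0.0856 F [ 0.3 -0.2  0.4]
blk [427.  72.] 1815 [0.4995 0.4506] rel tool mm [ 91.9 134.8] [(14.2, 170.1), (73.9, 80.1)]
blk [493. 165.] 1418 [0.5694 0.5141] rel tool mm [ 21.  197.2] [(35.6, 103.7), (51.9, 13.7)]
blk [266. 175.] 1538 [0.5842 0.3272] rel tool mm [ 9.3 10. ] [(31.2, 90.9), (35.8, 0.9)]
blk [119. 237.] 1479 [0.643  0.1963] rel tool mm [ -47.3 -121.9] [(48.7, 134.3), (33.7, 44.3)]
blk [337. 256.] 244 [0.658 0.394] rel tool mm [-65.6  75.5] [(47.7, 169.8), (5.4, 79.8)]
blk [392. 258.] 571 [0.6583 0.4454] rel tool mm [-66.8 126.9] [(18.6, 142.3), (44.3, 52.3)]
blk [417. 272.] 230 [0.6738 0.4695] rel tool mm [-82.7 150.8] [(6.1, 95.7), (45.2, 5.7)]
blk [462. 280.] 2715 [0.6805 0.5131] rel tool mm [-90.2 194.2] [(58.7, 93.4), (59.5, 3.4)]
blk [343. 279.] 332 [0.6773 0.4007] rel tool mm [-85.   81.9] [(12.3, 94.1), (45.0, 4.1)]
blk [250. 343.] 2668 [0.7621 0.3189] rel tool mm [-168.4   -1.3] [(207.1, 90.4), (30.7, 0.4)]
blk [ 66. 380.] 202 [0.8028 0.124 ] rel tool mm [-205.8 -196.9] [(28.9, 90.5), (11.6, 0.5)]
blk [440. 380.] 200 [0.7971 0.5167] rel tool mm [-206.8  195.9] [(29.3, 91.2), (11.7, 1.2)]
felt [235.  33.] 2110 [0.4742 0.3009] rel tool mm [119.7 -14.4] [(25.7, 163.9), (42.7, 73.9)]
felt [ 90. 106.] 2791 [0.5301 0.1845] rel tool mm [  65.8 -131.7] [(40.8, 177.3), (42.6, 87.3)]
```

View pics/w1.png

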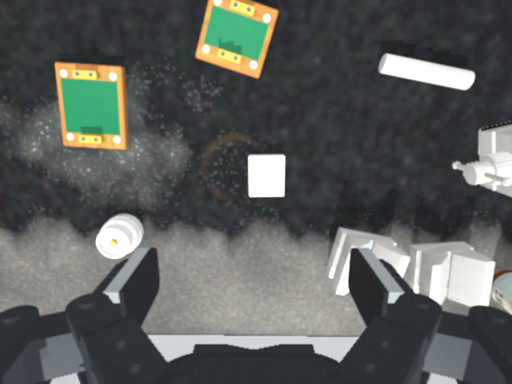

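The wide block is at (266,175) in the wrist view and agrees with the top view to within 2 mm. I move over it, go halfway down and check again.

>>> {"fn": "apply_moves", "kwargs": {
  "commands": [
    [-0.3,[-0.01,0.01,-0.05],[-0.007,0.009,0]],
    [-0.3,[-0.009,0.009,-0.05],[0,0,0]],
    [-0.3,[0,0,-0.03],[0,0,0]],
    [-0.3,[0,0,0],[0,0,0]]
  ]
}}

```text
time: 2.17
tool_pos: [0.5813, 0.332, 0.0693]
eef_rot: [0.001, -0.011, 1.0, 0.001]
force: [0.1, -1.1, 0.5]
finger_gap: 0.0558
```

```bash
python3 look.py w2; python3 -c "
from plant import r
for i in range(3): r.camera('top'); o=r.get_obs(); print(o['tool_pos'],o['eef_rot'])"
```

```text
t 2.225 tool [0.582  0.3324 0.0703] yaw -178.8 tilt [ 0.0035  0.0036 -1.    ] gap 0.056 F [ 0.6 -0.5 -0.7]
blk [450.  85.] 3097 [0.4994 0.4497] rel tool mm [ 80.1 119.1] [(14.3, 170.2), (75.4, 80.2)]
blk [245. 214.] 2385 [0.5839 0.327 ] rel tool mm [-1.8 -5.4] [(30.9, 91.2), (37.1, 1.2)]
blk [502. 215.] 336 [0.578 0.499] rel tool mm [  0.5 166.7] [(12.2, 140.1), (33.2, 50.1)]
blk [ 57. 284.] 2096 [0.6405 0.1916] rel tool mm [ -55.6 -141.9] [(58.1, 122.2), (27.6, 32.2)]
blk [497. 329.] 676 [0.67   0.5195] rel tool mm [-92.  185.2] [(16.0, 143.0), (44.0, 53.0)]
blk [390. 365.] 493 [0.7053 0.4428] rel tool mm [-125.6  107.8] [(14.7, 139.6), (35.0, 49.6)]
felt [202.  34.] 3714 [0.4742 0.3007] rel tool mm [108.4 -29.3] [(26.1, 163.9), (43.0, 73.9)]
felt [ 26. 128.] 3456 [0.5304 0.1889] rel tool mm [  54.6 -142.3] [(41.3, 177.0), (34.6, 87.0)]
[0.58287211 0.33237923 0.07124705] [ 0.00255556 -0.01030819  0.99994133  0.00213447]
[0.58361121 0.3323625  0.07194879] [ 0.0031793  -0.01009482  0.99994114  0.0023894 ]
[0.58399106 0.33227705 0.07231562] [ 0.00347362 -0.00996387  0.99994117  0.00251118]
```

View pics/w2.png

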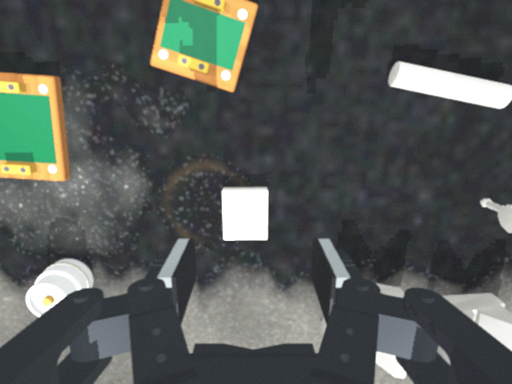

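The wide block is at (245,214), with the fingers either side around columns 180 and 330. The tool still creeps after a move, so I'll use a helper that works out the correction from the settled pose.

```bash
cat > corr.py <<'E'
import sys,numpy as np
from plant import r
from h import *
x,y,z,yaw=map(float,sys.argv[1:5])
o=r.get_obs();T=tool(o);p=o["tool_pos"]
a=np.radians(yaw);ca,sa=np.cos(a),np.sin(a)
Td=np.array([[ca,sa,0],[sa,-ca,0],[0,0,-1]])
rv=R.from_matrix(Td@T.T).as_rotvec()
d=np.array([x,y,z])-p
print("t",round(o["time"],3),"pos",p.round(4),"gap",round(o["finger_gap"],4),"F",o["force"].round(1),"vel",np.abs(o["joint_velocities"]).max().round(3))
print("d mm",(d*1e3).round(1),"share",(d/.5).round(4),"rot deg",np.degrees(rv).round(2),"share",(rv/np.radians(30)).round(3), "q",o["joints"].round(2))
E
python3 corr.py .584 .327 .03 181
```

```text
t 2.375 pos [0.584  0.3323 0.0723] gap 0.0554 F [ 0.3  0.1 -0.1] vel 0.008
d mm [  0.   -5.3 -42.3] share [ 0.     -0.0106 -0.0846] rot deg [-0.29  0.4  -0.14] share [-0.01   0.013 -0.005] q [ 0.48  0.39  1.75  0.    0.99 -1.11]
```

>>> {"fn": "apply_moves", "kwargs": {
  "commands": [
    [-0.3,[0,-0.0106,-0.042],[-0.01,0.013,-0.005]],
    [-0.3,[0,0,-0.042],[0,0,0]],
    [-0.3,[0,0,0],[0,0,0]],
    [-0.3,[0,0,0],[0,0,0]]
  ]
}}

```text
time: 2.88
tool_pos: [0.5849, 0.3262, 0.0282]
eef_rot: [0.0, -0.008, 1.0, 0.0]
force: [-0.9, -0.2, -0.3]
finger_gap: 0.0557
```

```bash
python3 look.py w3|egrep "tool \[|rel tool"|head -4; python3 corr.py .584 .327 .002 181; python3 look.py w3b >/dev/null;python3 corr.py .584 .327 .002 181
```

```text
t 2.925 tool [0.5845 0.326  0.028 ] yaw -179.08 tilt [ 4.e-04 -2.e-04 -1.e+00] gap 0.0555 F [ 0.  -0.3 -0.9]
blk [476.  65.] 2483 [0.4961 0.4302] rel tool mm [ 86.7 105.6] [(14.3, 170.1), (38.6, 80.1)]
blk [254. 233.] 3603 [0.5834 0.327 ] rel tool mm [1.1 1. ] [(30.7, 91.4), (37.7, 1.4)]
blk [ 25. 311.] 1767 [0.6357 0.1906] rel tool mm [ -49.  -136.2] [(55.8, 130.1), (17.2, 40.1)]
t 2.925 pos [0.5845 0.326  0.028 ] gap 0.0555 F [ 0.  -0.3 -0.9] vel 0.007
d mm [ -0.5   1.  -26. ] share [-0.001  0.002 -0.052] rot deg [0.01 0.02 0.08] share [0.    0.001 0.003] q [ 0.47  0.44  1.78 -0.    0.93 -1.11]
t 2.975 pos [0.5847 0.3262 0.0284] gap 0.0557 F [ 0.3 -0.3  0.2] vel 0.009
d mm [ -0.7   0.8 -26.4] share [-0.0014  0.0016 -0.0527] rot deg [-0.    0.05  0.07] share [-0.     0.002  0.002] q [ 0.47  0.44  1.78 -0.    0.93 -1.11]
```

View pics/w3.png

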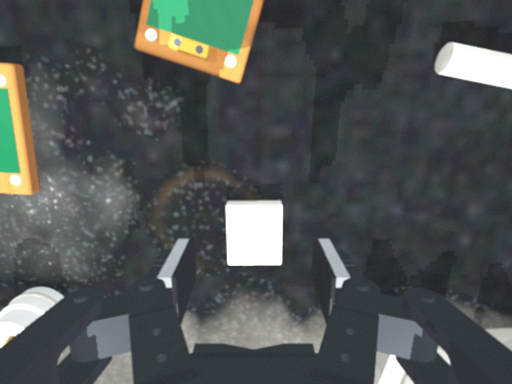

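The block sits centred between the open fingers, at (254,233). I descend to it.

>>> {"fn": "apply_moves", "kwargs": {
  "commands": [
    [-0.3,[-0.001,0.0014,-0.026],[0,0.001,0.002]],
    [-0.3,[0,0,-0.022],[0,0,0]],
    [-0.3,[0,0,0],[0,0,0]]
  ]
}}

```text
time: 3.35
tool_pos: [0.5846, 0.3273, 0.0036]
eef_rot: [0.001, -0.009, 1.0, 0.0]
force: [0.4, -0.5, 0.3]
finger_gap: 0.0556
```

```bash
python3 corr.py .5844 .327 .002 181
```

```text
t 3.35 pos [0.5846 0.3273 0.0036] gap 0.0556 F [ 0.4 -0.5  0.3] vel 0.008
d mm [-0.2 -0.3 -1.6] share [-0.0004 -0.0006 -0.0031] rot deg [-0.05  0.1   0.  ] share [-0.002  0.003  0.   ] q [ 0.47  0.47  1.79 -0.    0.89 -1.11]
```

>>> {"fn": "apply_moves", "kwargs": {
  "commands": [
    [1,[0,0,-0.003],[0,0,0]],
    [1,[0,0,0],[0,0,0]],
    [1,[0,0,0],[0,0,0]],
    [1,[0,0,0],[0,0,0]]
  ],
  "force": 40
}}

```text
time: 3.85
tool_pos: [0.585, 0.3276, 0.0025]
eef_rot: [0.001, -0.009, 1.0, 0.001]
force: [0.6, -1.1, -0.7]
finger_gap: 0.0288
```

```bash
python3 corr.py .5844 .327 .002 181;python3 look.py w4|egrep "tool \[|rel tool"|head -4
```

```text
t 3.85 pos [0.585  0.3276 0.0025] gap 0.0288 F [ 0.6 -1.1 -0.7] vel 0.002
d mm [-0.6 -0.6 -0.5] share [-0.0013 -0.0013 -0.001 ] rot deg [-0.07  0.14 -0.  ] share [-0.002  0.005 -0.   ] q [ 0.47  0.47  1.79 -0.    0.88 -1.11]
t 3.9 tool [0.5851 0.3276 0.0025] yaw -178.99 tilt [ 0.0026  0.0013 -1.    ] gap 0.0287 F [ 0.6 -0.1 -0.7]
blk [126.  20.] 175 [0.4855 0.2781] rel tool mm [100.4 -47.8] [(5.1, 91.2), (4.8, 1.2)]
blk [491.  53.] 1718 [0.4943 0.4199] rel tool mm [89.1 93.9] [(14.5, 170.6), (20.3, 80.6)]
blk [222.  52.] 161 [0.496  0.3144] rel tool mm [ 89.3 -11.7] [(5.1, 91.1), (5.0, 1.1)]
```

View pics/w4.png

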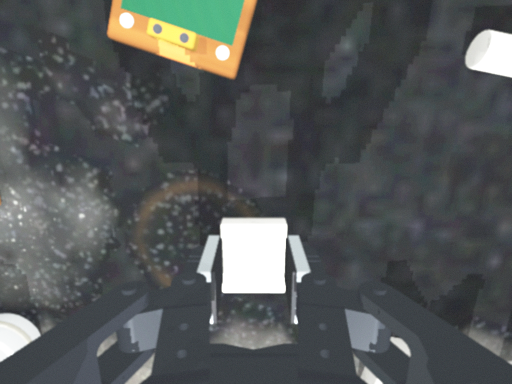

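The block is gripped, seen at (254,255) between the pads. Before carrying it to the wide holder I triangulate the big instrument, to see how close the arm would come.

Run:
```python
from plant import r
from h import *
t=r.camera("top");s=r.camera("scene")
cv2.imwrite("pics/sc1.png",s["color"][:,:,::-1])
cv2.imwrite("pics/tz1.png",cv2.resize(t["color"][100:384,330:512,::-1],None,fx=2.1,fy=2.1))
def ray(c,uv):
    a=pix2w(c,uv,0.)[0];b=pix2w(c,uv,.5)[0];return a,(b-a)/np.linalg.norm(b-a)
def tri(u,v):
    a,d=ray(t,u);b,e=ray(s,v)
    A=np.c_[d,-e];k=np.linalg.lstsq(A,b-a,rcond=None)[0]
    p,q=a+k[0]*d,b+k[1]*e
    return ((p+q)/2).round(3),np.linalg.norm(p-q).round(3)
print(tri((385,325),(233,308)),tri((400,137),(390,160)))
for h in(0,.1,.15,.2,.25,.3):print(h,pix2w(t,[(362,257),(372,200),(385,325)],h).round(3).tolist())
```

```text
(array([0.243, 0.084, 0.171]), np.float64(0.018)) (array([0.56 , 0.075, 0.248]), np.float64(0.008))
0 [[0.364, 0.095, 0.0], [0.49, 0.07, 0.0], [0.218, 0.048, 0.0]]
0.1 [[0.36, 0.115, 0.1], [0.475, 0.092, 0.1], [0.229, 0.072, 0.1]]
0.15 [[0.359, 0.125, 0.15], [0.467, 0.103, 0.15], [0.234, 0.084, 0.15]]
0.2 [[0.357, 0.135, 0.2], [0.459, 0.114, 0.2], [0.239, 0.096, 0.2]]
0.25 [[0.355, 0.144, 0.25], [0.452, 0.125, 0.25], [0.244, 0.108, 0.25]]
0.3 [[0.353, 0.154, 0.3], [0.444, 0.136, 0.3], [0.249, 0.12, 0.3]]
```

View pics/tz1.png

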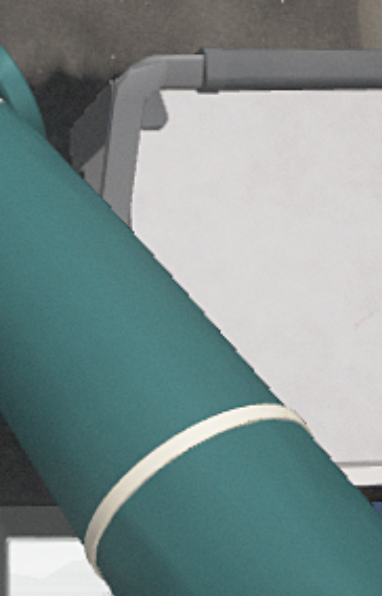

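View pics/sc1.png

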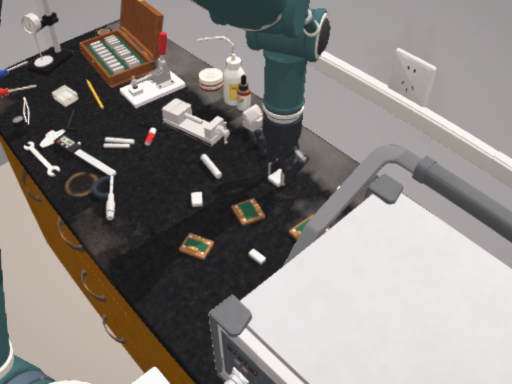

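The instrument's top is at about z=0.17 and y<0.085. Its handle rises to about 0.25 at y of about 0.12 or less, so the approach is clear. I lift, measure the held block, then carry it to a hover beside the wide holder.

>>> {"fn": "apply_moves", "kwargs": {
  "commands": [
    [1,[0,0,0.05],[0,0,0]],
    [1,[0,0,0.09],[0,0,0]],
    [1,[0,0,0.06],[0,0,0]],
    [1,[-0.036,-0.09,0],[0,0,-0.041]],
    [1,[-0.036,-0.09,0],[0,0,-0.041]],
    [1,[-0.036,-0.09,0],[0,0,-0.041]],
    [1,[0,0,0],[0,0,0]],
    [1,[0,0,0],[0,0,0]]
  ]
}}

```text
time: 5.0
tool_pos: [0.5295, 0.1897, 0.1059]
eef_rot: [0.003, 0.024, 1.0, 0.001]
force: [-0.6, 0.4, 0.1]
finger_gap: 0.0284
```

```bash
python3 look.py w5|egrep "tool \[|rel tool"; python3 corr.py .530 .184 .10 177.3
```

```text
t 5.05 tool [0.5293 0.1898 0.1057] yaw 177.3 tilt [ 0.0044  0.0011 -1.    ] gap 0.0285 F [-0.7 -0.1 -0.1]
blk [ 41. 141.] 21869 [0.504  0.0424] rel tool mm [  18.4 -148.4] [(234.2, 164.7), (83.8, 74.7)]
blk [272.  31.] 977 [0.4147 0.2086] rel tool mm [115.4  13.4] [(30.8, 94.6), (13.6, 4.6)]
blk [253. 255.] 4729 [0.5821 0.1877] rel tool mm [-52.8   0.4] [(67.5, 177.3), (54.6, 87.3)]
blk [208. 257.] 361 [0.5823 0.1497] rel tool mm [-54.9 -37.6] [(41.6, 166.8), (10.7, 76.8)]
blk [299. 258.] 383 [0.5861 0.2262] rel tool mm [-55.  39.] [(10.6, 97.8), (41.5, 7.8)]
blk [269. 320.] 1685 [0.6452 0.1997] rel tool mm [-115.3   15.3] [(51.8, 157.6), (39.9, 67.6)]
blk [494. 322.] 571 [0.6563 0.3962] rel tool mm [-117.1  212.1] [(52.4, 169.6), (18.2, 79.6)]
blk [508. 351.] 155 [0.6879 0.4116] rel tool mm [-147.9  229. ] [(9.7, 99.9), (31.0, 9.9)]
blk [368. 376.] 166 [0.7114 0.2889] rel tool mm [-177.3  107.5] [(8.3, 129.5), (26.9, 39.5)]
felt [401. 115.] 2143 [0.4742 0.3008] rel tool mm [ 60.3 108.2] [(25.6, 163.8), (42.7, 73.8)]
felt [246. 194.] 2524 [0.529  0.1846] rel tool mm [ 0.  -5.3] [(39.9, 178.3), (42.4, 88.3)]
t 5.05 pos [0.5293 0.1898 0.1057] gap 0.0285 F [-0.7 -0.1 -0.1] vel 0.014
d mm [ 0.7 -5.8 -5.7] share [ 0.0014 -0.0116 -0.0115] rot deg [-0.06  0.25 -0.  ] share [-0.002  0.008 -0.   ] q [ 0.3   0.16  1.97 -0.    1.   -1.22]
```

View pics/w5.png

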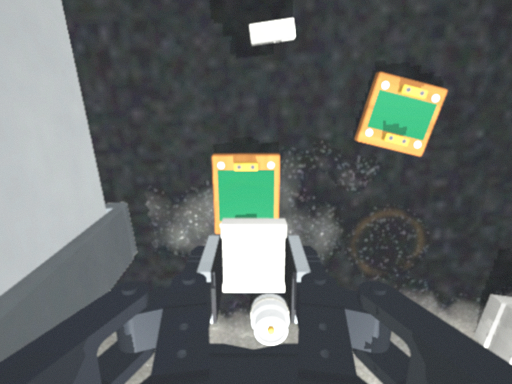

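The wide holder is at (246,194), partly hidden by the held block at (254,255). I back off in x so that all four of its white screws show, and fit the holder from them.

>>> {"fn": "apply_moves", "kwargs": {
  "commands": [
    [1,[0.05,-0.011,0],[-0.002,0.008,0]],
    [1,[0.05,0,0],[0,0,0]],
    [1,[0,0,0],[0,0,0]]
  ]
}}

```text
time: 5.42
tool_pos: [0.5819, 0.1879, 0.1058]
eef_rot: [0.001, 0.022, 1.0, 0.001]
force: [-0.2, -0.0, -0.3]
finger_gap: 0.0282
```

```bash
cat > fit.py <<'E'
# model-based fit of holder (plate dots) and blocks, on a saved shot
import sys,pickle,cv2,numpy as np
from plant import r
from h import *
nm=sys.argv[1]
c=r.camera("wrist");o=r.get_obs();im=c["color"][:,:,::-1].copy()
cv2.imwrite(f"pics/{nm}.png",im);pickle.dump((c,o),open(f"pics/{nm}.pkl","wb"))
T=tool(o);p=o["tool_pos"];yaw=np.degrees(np.arctan2(T[1,0],T[0,0]))
print("t",round(o["time"],3),"tool",p.round(4),"yaw",yaw.round(2),"tilt",T[:,2].round(4),"gap",round(o["finger_gap"],4),"F",o["force"].round(1))
hsv=cv2.cvtColor(im,cv2.COLOR_BGR2HSV)
br=((hsv[...,0]>5)&(hsv[...,0]<95)&(hsv[...,1]>90)&(hsv[...,2]>60)).astype(np.uint8)
n,l,s,ce=cv2.connectedComponentsWithStats(br)
for i in range(1,n):
    if s[i,4]<800: continue
    ct=max(cv2.findContours((l==i).astype(np.uint8),0,1)[0],key=len)
    hull=np.zeros_like(br);cv2.fillPoly(hull,[cv2.convexHull(ct)],1)
    wh=(hull>0)&(hsv[...,1]<70)&(hsv[...,2]>150)
    wgt=np.where(wh,1,0).astype(np.uint8)
    k,ll,ss,cc=cv2.connectedComponentsWithStats(wgt)
    D=[]
    for j in range(1,k):
        if 8<ss[j,4]<300:D.append((ss[j,4],cc[j]))
    print("holder px",ce[i].round(0),"area",s[i,4],[(a,b.round(1).tolist()) for a,b in D])
    P=pix2w(c,[b for a,b in D],.008)[:,:2] if D else []
    if len(D)==4:
        ctr=P.mean(0);q=P-ctr
        order=np.argsort(np.arctan2(q[:,1],q[:,0]));Q=P[order]
        for a in range(2):
            e=(Q[(a+1)%4]-Q[a]+Q[(a+2)%4]-Q[(a+3)%4])/2
            print("   edge",(np.linalg.norm(e)*1e3).round(2),np.degrees(np.arctan2(e[1],e[0])).round(2)%180)
        print("   ctr",ctr.round(4),"rel tool mm",((T[:2,:2].T@(ctr-p[:2]))*1e3).round(2))
E
python3 fit.py w6
```

```text
t 5.475 tool [0.5807 0.1878 0.1055] yaw 177.54 tilt [-2.e-04  9.e-04 -1.e+00] gap 0.0286 F [0.  0.5 0.5]
holder px [410.  39.] area 5646 [(np.int32(68), [394.2, 3.1]), (np.int32(20), [419.2, 5.0]), (np.int32(19), [433.8, 8.8]), (np.int32(79), [447.7, 17.3]), (np.int32(77), [376.4, 56.3]), (np.int32(15), [399.7, 60.1]), (np.int32(16), [413.7, 63.9]), (np.int32(73), [427.9, 70.4])]
holder px [245. 125.] area 5944 [(np.int32(69), [218.0, 93.0]), (np.int32(68), [271.2, 93.0]), (np.int32(13), [237.4, 92.6]), (np.int32(16), [251.5, 93.0]), (np.int32(9), [210.0, 145.0]), (np.int32(62), [220.2, 161.0]), (np.int32(60), [270.4, 160.9]), (np.int32(11), [238.4, 162.5]), (np.int32(10), [251.7, 162.7])]
```

View pics/w6.png

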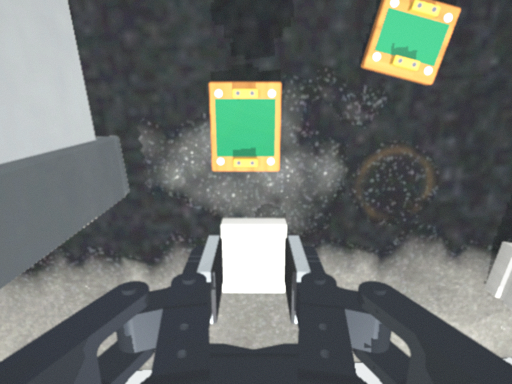

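```bash
sed -i 's/^    P=pix2w/    D=sorted(D,key=lambda t:-t[0])[:4]\n    P=pix2w/' fit.py
python3 - <<'E'
import pickle
from h import *
c,o=pickle.load(open("pics/w6.pkl","rb"));im=c["color"][:,:,::-1]
cv2.imwrite("pics/w6z.png",cv2.resize(im[205:310,190:320],None,fx=5,fy=5,interpolation=cv2.INTER_NEAREST))
g=im.min(2)
print("col254 rows",[(k,int(g[k,254])) for k in list(range(212,230))+list(range(286,300))])
print("row265 cols",[(k,int(g[265,k])) for k in list(range(214,228))+list(range(280,296))])
T=tool(o);p=o["tool_pos"]
Tc=lambda uv,h:((pix2w(c,uv,p[2]+h)-p)@T*1e3).round(2)
print(Tc([(254,293.5),(254,218),(254,223),(221.,265),(287.5,265)],.0065))
D=[(218,93),(271.2,93),(220.2,161),(270.4,160.9)]
P=pix2w(c,D,.008)[:,:2];print("ctr",P.mean(0).round(4))
for a,b in((0,1),(2,3),(0,2),(1,3)):
  e=P[b]-P[a];print(np.linalg.norm(e).round(4),np.degrees(np.arctan2(e[1],e[0])).round(2))
E
```

```text
col254 rows [(212, 103), (213, 112), (214, 118), (215, 117), (216, 112), (217, 136), (218, 191), (219, 223), (220, 227), (221, 227), (222, 232), (223, 239), (224, 254), (225, 255), (226, 255), (227, 255), (228, 255), (229, 255), (286, 255), (287, 255), (288, 255), (289, 255), (290, 255), (291, 255), (292, 255), (293, 212), (294, 165), (295, 171), (296, 170), (297, 170), (298, 167), (299, 164)]
row265 cols [(214, 53), (215, 53), (216, 51), (217, 50), (218, 53), (219, 53), (220, 47), (221, 79), (222, 180), (223, 255), (224, 255), (225, 255), (226, 255), (227, 255), (280, 255), (281, 255), (282, 255), (283, 255), (284, 247), (285, 108), (286, 45), (287, 46), (288, 48), (289, 49), (290, 49), (291, 50), (292, 50), (293, 53), (294, 78), (295, 134)]
[[-20.09   0.87  -6.5 ]
 [ 19.02   0.83  -6.49]
 [ 16.59   0.83  -6.49]
 [ -4.65 -14.75  -6.51]
 [ -4.66  16.7   -6.49]]
ctr [0.53   0.1845]
0.038 87.58
0.038 87.67
0.0491 -2.28
0.049 -2.23
```

View pics/w6z.png

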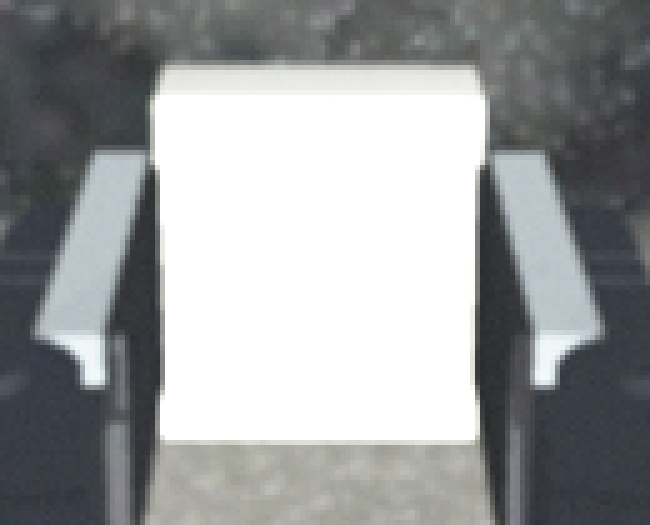

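```bash
cat > held.py <<'E'
# fit held block (top face) in tool frame: held.py name Lx
import sys,pickle
from h import *
from scipy.optimize import least_squares
def edges(nm,Lx,show=True):
    c,o=pickle.load(open(f"pics/{nm}.pkl","rb"));g=c["color"].min(2).astype(float)
    T=tool(o);p=o["tool_pos"]
    m=(g>243).astype(np.uint8)
    n,l,s,ce=cv2.connectedComponentsWithStats(m)
    u=w2pix(c,p+T@np.array([0,0,-.0065]))[0]
    i=l[int(u[1]),int(u[0])]
    ct=max(cv2.findContours((l==i).astype(np.uint8),0,1)[0],key=len).reshape(-1,2).astype(float)
    r0,r1=ct[:,1].min(),ct[:,1].max()
    mid=ct[(abs(ct[:,0]-u[0])<6)]
    top=mid[:,1].min()-.5;bot=mid[:,1].max()+.5
    rows=np.arange(int(top)+3,int(top)+12)
    L=[np.where(l[k]==i)[0].min()-.5 for k in rows];Rr=[np.where(l[k]==i)[0].max()+.5 for k in rows]
    def res(q):
        x,y,h=q
        f=lambda a,b:w2pix(c,p+T@np.array([x+a,y+b,-h]))[0]
        tu=f(Lx/2,0);bu=f(-Lx/2,0)
        lu=[f(Lx/2-.004,sg*.015) for sg in(-1,1)]
        lu=sorted(lu,key=lambda t:t[0])
        return [tu[1]-top,bu[1]-bot,lu[0][0]-np.median(L),lu[1][0]-np.median(Rr)]
    q=least_squares(res,[0,0,.0065],x_scale=[.001,.001,.001])
    if show:print(nm,"px top/bot/L/R",top,bot,np.median(L),np.median(Rr),"-> tool mm x,y,h",(q.x*1e3).round(2),"res px",q.fun.round(2))
    return q.x
edges(sys.argv[1],float(sys.argv[2]))
E
python3 held.py w6 .035
```

```text
w6 px top/bot/L/R 223.5 292.5 220.5 286.5 -> tool mm x,y,h [-0.38  0.61  8.78] res px [ 0.27 -0.29 -0.28  0.28]
```

The four screws give the wide holder's centre as (0.5300, 0.1845) at −2.25°. In the tool frame the held block's offset is sub-millimetre. I carry it above the seat and start down.

>>> {"fn": "apply_moves", "kwargs": {
  "commands": [
    [1,[-0.05,-0.0076,0],[0,0,0.007]],
    [1,[-0.05,0,0],[0,0,0]],
    [1,[0,0,-0.08],[0,0,0]],
    [1,[0,0,-0.07],[0,0,0]],
    [1,[0,0,0],[0,0,0]],
    [1,[0,0,0],[0,0,0]]
  ]
}}

```text
time: 6.22
tool_pos: [0.5257, 0.1878, 0.0299]
eef_rot: [-0.001, 0.017, 1.0, 0.001]
force: [-0.2, 0.3, 0.0]
finger_gap: 0.0289
```

```bash
python3 fit.py w7; python3 corr.py .5301 .184 .012 177.75
```

```text
t 6.275 tool [0.5255 0.1877 0.0298] yaw 178.06 tilt [-0.0025  0.0014 -1.    ] gap 0.0286 F [-0.  -0.5 -0.8]
holder px [463. 132.] area 9280 [(np.int32(129), [451.8, 89.5]), (np.int32(35), [488.4, 96.5]), (np.int32(39), [508.1, 102.1]), (np.int32(111), [424.3, 156.7]), (np.int32(29), [457.7, 165.7]), (np.int32(27), [476.4, 170.8]), (np.int32(107), [492.2, 174.6])]
   edge 34.96 171.04
   edge 33.6 74.82
   ctr [0.4734 0.2988] rel tool mm [ 55.87 109.35]
holder px [244. 203.] area 3655 [(np.int32(92), [211.6, 199.7]), (np.int32(84), [282.6, 200.3]), (np.int32(109), [212.1, 240.5])]
t 6.275 pos [0.5255 0.1877 0.0298] gap 0.0286 F [-0.  -0.5 -0.8] vel 0.007
d mm [  4.6  -3.7 -17.8] share [ 0.0092 -0.0073 -0.0357] rot deg [-0.08 -0.15 -0.31] share [-0.003 -0.005 -0.01 ] q [ 0.3   0.26  2.02  0.    0.86 -1.24]
```

View pics/w7.png

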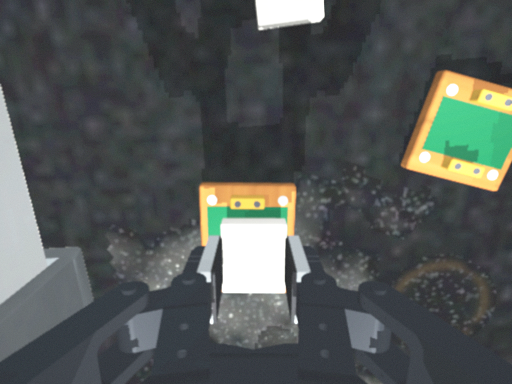

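The screws at (212,200) and (283,200) show the seat under the block. The tool is still 4.6 mm and 3.7 mm off, so I correct that first.

>>> {"fn": "apply_moves", "kwargs": {
  "commands": [
    [1,[0.009,-0.0073,0],[-0.003,-0.005,-0.01]],
    [1,[0,0,-0.012],[0,0,0]],
    [1,[0,0,0],[0,0,0]]
  ]
}}

```text
time: 6.65
tool_pos: [0.5329, 0.1845, 0.0268]
eef_rot: [0.003, 0.02, 1.0, 0.001]
force: [0.0, -0.2, -1.4]
finger_gap: 0.0285
```

```bash
python3 corr.py .5301 .184 .012 177.75
```

```text
t 6.65 pos [0.5329 0.1845 0.0268] gap 0.0285 F [ 0.  -0.2 -1.4] vel 0.019
d mm [ -2.8  -0.5 -14.8] share [-0.0057 -0.001  -0.0296] rot deg [-0.08  0.33  0.01] share [-0.003  0.011  0.   ] q [ 0.29  0.26  2.02 -0.    0.85 -1.24]
```

>>> {"fn": "apply_moves", "kwargs": {
  "commands": [
    [1,[-0.004,-0.001,0],[-0.002,0.008,0]],
    [1,[0,0,0],[0,0,0]],
    [1,[0,0,0],[0,0,0]]
  ]
}}

```text
time: 7.02
tool_pos: [0.5311, 0.1839, 0.0271]
eef_rot: [0.001, 0.02, 1.0, 0.0]
force: [0.1, -1.1, -0.2]
finger_gap: 0.0287
```

```bash
python3 corr.py .5301 .184 .012 177.75
```

```text
t 7.025 pos [0.5311 0.1839 0.0271] gap 0.0287 F [ 0.1 -1.1 -0.2] vel 0.002
d mm [ -1.    0.1 -15.1] share [-0.002   0.0001 -0.0302] rot deg [-0.02  0.09  0.03] share [-0.001  0.003  0.001] q [ 0.29  0.26  2.02 -0.    0.86 -1.24]
```

>>> {"fn": "apply_moves", "kwargs": {
  "commands": [
    [1,[-0.002,0,-0.01],[0,0.003,0]],
    [1,[0,0,-0.01],[0,0,0]],
    [1,[0,0,-0.008],[0,0,0]],
    [1,[0,0,0],[0,0,0]]
  ]
}}

```text
time: 7.52
tool_pos: [0.5295, 0.1838, 0.0116]
eef_rot: [-0.0, 0.02, 1.0, 0.0]
force: [0.5, -0.2, -0.7]
finger_gap: 0.0286
```

```bash
python3 corr.py .5301 .184 .0105 177.75;python3 fit.py w8 >/dev/null; python3 corr.py .5301 .184 .0105 177.75
```

```text
t 7.525 pos [0.5295 0.1838 0.0116] gap 0.0286 F [ 0.5 -0.2 -0.7] vel 0.002
d mm [ 0.6  0.2 -1.1] share [ 0.0012  0.0003 -0.0022] rot deg [-0.01 -0.06  0.02] share [-0.    -0.002  0.001] q [ 0.29  0.29  2.03  0.    0.83 -1.24]
t 7.575 pos [0.5297 0.1839 0.0118] gap 0.0283 F [-0.   0.9 -0.6] vel 0.008
d mm [ 0.4  0.1 -1.3] share [ 0.0009  0.0002 -0.0026] rot deg [-0.01 -0.04  0.02] share [-0.    -0.001  0.001] q [ 0.29  0.28  2.03  0.    0.83 -1.24]
```

View pics/w8.png

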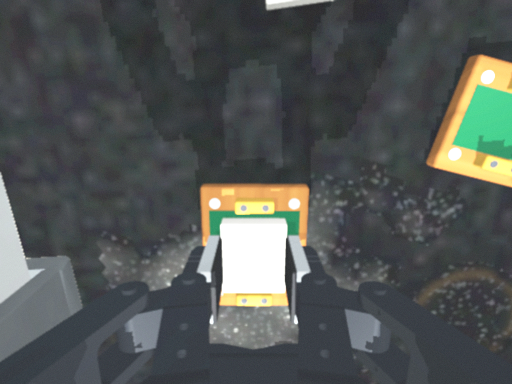

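The block sits between the fences, with the near fence at row 208 and the far one at row 299. I lower the last millimetre and look at the contact force before opening.

>>> {"fn": "apply_moves", "kwargs": {
  "commands": [
    [1,[0.001,0,-0.003],[0,0,0]],
    [1,[0,0,-0.001],[0,0,0]],
    [1,[0,0,0],[0,0,0]]
  ]
}}

```text
time: 7.95
tool_pos: [0.5306, 0.184, 0.01]
eef_rot: [-0.0, 0.02, 1.0, 0.0]
force: [-0.2, -0.8, -0.1]
finger_gap: 0.0288
```

```bash
python3 corr.py .5301 .184 .0105 177.75
```

```text
t 7.95 pos [0.5306 0.184  0.01  ] gap 0.0288 F [-0.2 -0.8 -0.1] vel 0.002
d mm [-0.5 -0.   0.5] share [-0.0009 -0.      0.001 ] rot deg [-0.02 -0.    0.02] share [-0.001 -0.     0.001] q [ 0.29  0.29  2.03  0.    0.83 -1.24]
```

No contact yet, which fits the held-block fit: the block sits about 2 mm higher in the jaws than I assumed. I lower a little more.

>>> {"fn": "apply_moves", "kwargs": {
  "commands": [
    [1,[-0.0005,0,-0.002],[0,0,0]],
    [1,[0,0,-0.001],[0,0,0]],
    [1,[0,0,0],[0,0,0]]
  ]
}}

```text
time: 8.32
tool_pos: [0.5308, 0.1841, 0.0098]
eef_rot: [0.0, 0.02, 1.0, 0.0]
force: [-0.4, -0.4, -0.9]
finger_gap: 0.0284
```

```bash
python3 corr.py .5301 .184 .0085 177.75
```

```text
t 8.325 pos [0.5308 0.1841 0.0098] gap 0.0284 F [-0.4 -0.4 -0.9] vel 0.002
d mm [-0.7 -0.1 -1.3] share [-0.0014 -0.0002 -0.0027] rot deg [-0.03  0.04  0.02] share [-0.001  0.001  0.001] q [ 0.29  0.29  2.03  0.    0.82 -1.24]
```

>>> {"fn": "apply_moves", "kwargs": {
  "commands": [
    [1,[-0.0015,0,-0.004],[0,0,0]],
    [1,[0,0,0],[0,0,0]]
  ]
}}

```text
time: 8.57
tool_pos: [0.5314, 0.1843, 0.0102]
eef_rot: [0.001, 0.02, 1.0, 0.0]
force: [0.1, -0.2, -0.8]
finger_gap: 0.0287
```

```bash
python3 corr.py .5301 .184 .0085 177.75
```

```text
t 8.575 pos [0.5314 0.1843 0.0102] gap 0.0287 F [ 0.1 -0.2 -0.8] vel 0.014
d mm [-1.3 -0.3 -1.7] share [-0.0026 -0.0005 -0.0033] rot deg [-0.04  0.17  0.01] share [-0.001  0.006  0.   ] q [ 0.29  0.29  2.03 -0.    0.82 -1.24]
```

>>> {"fn": "apply_moves", "kwargs": {
  "commands": [
    [1,[-0.0025,-0.0005,-0.004],[-0.001,0.006,0]],
    [1,[-0.001,0,-0.003],[0,0,0]],
    [1,[0,0,-0.002],[0,0,0]]
  ]
}}

```text
time: 8.95
tool_pos: [0.5315, 0.1843, 0.0098]
eef_rot: [0.001, 0.02, 1.0, 0.0]
force: [-4.2, -0.4, 9.1]
finger_gap: 0.0282
```

```bash
python3 corr.py .5301 .184 .0085 177.75
```

```text
t 8.95 pos [0.5315 0.1843 0.0098] gap 0.0282 F [-4.2 -0.4  9.1] vel 0.005
d mm [-1.4 -0.3 -1.3] share [-0.0027 -0.0007 -0.0026] rot deg [-0.03  0.11 -0.01] share [-0.001  0.004 -0.   ] q [ 0.29  0.29  2.03 -0.    0.82 -1.24]
```

Contact: 9 N upward, so the block is on the felt, but x has drifted 1.4 mm. I lift a hair, correct x and set it down again.

>>> {"fn": "apply_moves", "kwargs": {
  "commands": [
    [1,[0,0,0.006],[0,0,0]],
    [1,[-0.003,-0.0005,0],[0,0.003,0]],
    [1,[0,0,0],[0,0,0]]
  ]
}}

```text
time: 9.32
tool_pos: [0.5294, 0.184, 0.0119]
eef_rot: [-0.0, 0.02, 1.0, 0.0]
force: [-0.3, -0.1, -0.8]
finger_gap: 0.0285
```

```bash
python3 corr.py .5301 .184 .0105 177.75
```

```text
t 9.325 pos [0.5294 0.184  0.0119] gap 0.0285 F [-0.3 -0.1 -0.8] vel 0.005
d mm [ 0.7  0.  -1.4] share [ 0.0015  0.0001 -0.0027] rot deg [-0.02 -0.03  0.  ] share [-0.001 -0.001  0.   ] q [ 0.29  0.28  2.03  0.    0.83 -1.24]
```

Now I set it down and open the fingers part way, then rise straight up.

>>> {"fn": "apply_moves", "kwargs": {
  "commands": [
    [1,[0.001,0,-0.0025],[0,0,0]],
    [1,[0,0,-0.0005],[0,0,0]],
    [-0.1,[0,0,0],[0,0,0]],
    [-0.3,[0,0,0],[0,0,0]],
    [-0.3,[0,0,0.04],[0,0,0]],
    [-0.3,[0,0,0.08],[0,0,0]],
    [-0.3,[0.03,0,0.06],[0,0,0]],
    [-0.3,[0,0,0],[0,0,0]]
  ]
}}

```text
time: 10.32
tool_pos: [0.544, 0.1837, 0.1016]
eef_rot: [-0.001, 0.02, 1.0, -0.0]
force: [0.0, 0.3, 0.2]
finger_gap: 0.0554
```

```bash
python3 fit.py w9; python3 look.py w9b .017|grep blk
```

```text
t 10.375 tool [0.5419 0.1832 0.0996] yaw 177.76 tilt [-0.0066 -0.0013 -1.    ] gap 0.0556 F [ 0.1 -0.8  0.4]
holder px [413.  94.] area 5294 [(np.int32(81), [398.7, 63.5]), (np.int32(19), [422.8, 67.8]), (np.int32(20), [437.0, 71.8]), (np.int32(76), [450.4, 77.7]), (np.int32(71), [381.0, 113.4]), (np.int32(19), [403.8, 118.8]), (np.int32(16), [417.4, 122.2]), (np.int32(72), [431.0, 126.5])]
   edge 34.1 163.78
   edge 38.03 73.79
   ctr [0.474  0.3007] rel tool mm [ 72.53 114.7 ]
holder px [253. 173.] area 3207 [(np.int32(63), [227.3, 146.7]), (np.int32(69), [279.0, 147.0]), (np.int32(14), [246.4, 148.2]), (np.int32(15), [260.3, 148.3]), (np.int32(57), [228.5, 209.8]), (np.int32(58), [277.5, 209.9]), (np.int32(15), [246.5, 213.1]), (np.int32(13), [259.5, 212.8])]
   edge 48.9 177.65
   edge 38.06 87.58
   ctr [0.5297 0.1845] rel tool mm [12.29  0.79]
blk [ 43. 127.] 21772 [0.5028 0.0474] rel tool mm [  32.4 -136.8] [(200.5, 165.6), (80.3, 75.6)]
blk [282.  11.] 1069 [0.4168 0.2075] rel tool mm [124.5  19.8] [(29.9, 95.0), (13.8, 5.0)]
blk [254. 184.] 2129 [0.529  0.1843] rel tool mm [11.5  1. ] [(36.6, 177.8), (31.0, 87.8)]
blk [172. 262.] 501 [0.5881 0.1178] rel tool mm [-50.2 -63.2] [(44.9, 157.1), (12.1, 67.1)]
blk [335. 262.] 504 [0.593  0.2455] rel tool mm [-50.   64.6] [(11.9, 108.5), (45.1, 18.5)]
blk [276. 315.] 1996 [0.6456 0.1942] rel tool mm [-104.7   15.5] [(50.9, 112.4), (59.6, 22.4)]
blk [504. 325.] 501 [0.6522 0.3818] rel tool mm [-103.9  203.2] [(16.8, 99.9), (44.5, 9.9)]
blk [211. 330.] 674 [0.6552 0.1447] rel tool mm [-116.2  -33.6] [(37.5, 140.4), (28.6, 50.4)]
blk [389. 371.] 762 [0.6957 0.2996] rel tool mm [-150.6  122.7] [(32.7, 178.2), (33.3, 88.2)]
```

View pics/w9.png

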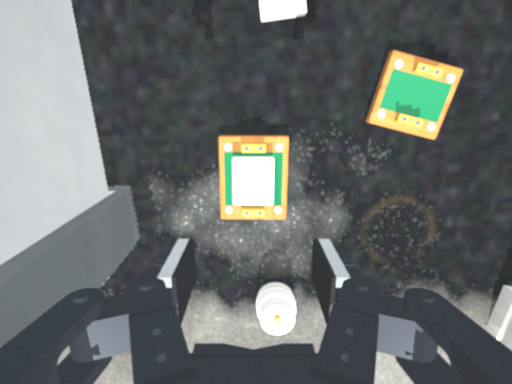

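The wide block is in. It measures (0.5294, 0.1843) against the holder's (0.5297, 0.1845), and the yaws agree to 0.2°. The medium holder measures (0.4740, 0.3007) with its axis at 163.8°. Next is the medium block.

>>> {"fn": "apply_moves", "kwargs": {
  "commands": [
    [-0.3,[-0.05,0.084,0.01],[0,0,-0.214]],
    [-0.3,[-0.05,0.084,0],[0,0,-0.214]],
    [-0.3,[-0.05,0.084,0],[0,0,-0.214]],
    [-0.3,[-0.05,0.084,0],[0,0,-0.214]],
    [-0.3,[-0.05,0.08,0],[0,0,-0.214]],
    [-0.3,[0,0,-0.06],[0,0,0]],
    [-0.3,[0,0,0],[0,0,0]],
    [-0.3,[0,0,0],[0,0,0]]
  ]
}}

```text
time: 11.42
tool_pos: [0.3993, 0.3892, 0.0577]
eef_rot: [-0.014, 0.305, 0.952, -0.008]
force: [0.2, -0.2, -0.2]
finger_gap: 0.0556
```

```bash
python3 fit.py m1|egrep "tool|ctr|edge"; python3 look.py m1b .009|grep blk; python3 corr.py .4186 .3933 .03 145.5
```

```text
t 11.475 tool [0.399  0.3887 0.0574] yaw 144.44 tilt [-0.0327 -0.0081 -0.9994] gap 0.0557 F [-0.8  0.8 -0.6]
   edge 16.59 177.07
   edge 33.32 94.0
   ctr [0.3385 0.3016] rel tool mm [  -1.44 -105.95]
blk [280. 236.] 1692 [0.4176 0.3954] rel tool mm [-10.9  15.9] [(23.5, 145.0), (31.1, 55.0)]
blk [172. 262.] 627 [0.3913 0.3262] rel tool mm [-29.8 -55.8] [(39.7, 124.3), (11.8, 34.3)]
blk [334. 262.] 609 [0.4528 0.4151] rel tool mm [-28.1  52.3] [(38.3, 165.4), (11.0, 75.4)]
blk [432. 278.] 1855 [0.499  0.4565] rel tool mm [-41.6 112.9] [(18.3, 170.1), (60.5, 80.1)]
blk [105. 339.] 1249 [0.4102 0.2483] rel tool mm [ -90.4 -108.1] [(29.4, 159.8), (32.3, 69.8)]
t 11.525 pos [0.3995 0.3889 0.058 ] gap 0.0559 F [-0.3 -0.2  0.2] vel 0.014
d mm [ 19.1   4.4 -28. ] share [ 0.0382  0.0089 -0.0559] rot deg [ 0.44 -1.82  1.06] share [ 0.015 -0.061  0.035] q [ 0.72  0.23  1.99  0.02  0.95 -0.24]
```

View pics/m1.png

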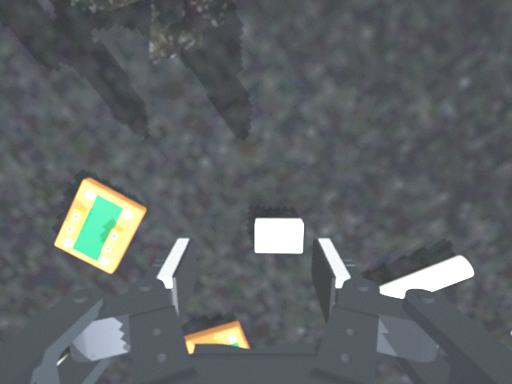

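The block is at (280,236), but the tool is tilted 1.9° and off centre. I correct both and measure again.

>>> {"fn": "apply_moves", "kwargs": {
  "commands": [
    [-0.3,[0.036,0.011,0],[0.015,-0.061,0.02]],
    [-0.3,[0,0,0],[0,0,0]],
    [-0.3,[0,0,0],[0,0,0]]
  ]
}}

```text
time: 11.9
tool_pos: [0.4212, 0.3948, 0.0602]
eef_rot: [0.002, 0.301, 0.954, 0.003]
force: [-0.8, -0.4, -0.2]
finger_gap: 0.0554
```

```bash
cat > blk.py <<'E'
# free/placed block fit: blk.py name Lx ztop ; L along tool x approx
import sys,pickle
from h import *
from scipy.optimize import least_squares
nm,Lx,zt=sys.argv[1],float(sys.argv[2]),float(sys.argv[3])
c,o=pickle.load(open(f"pics/{nm}.pkl","rb"));g=c["color"].min(2).astype(np.uint8)
T=tool(o);p=o["tool_pos"]
n,l,s,ce=cv2.connectedComponentsWithStats((g>200).astype(np.uint8))
best=None
for i in range(1,n):
    if s[i,4]<300: continue
    ct=max(cv2.findContours((l==i).astype(np.uint8),0,1)[0],key=len).reshape(-1,2)
    w=pix2w(c,ct,zt)[:,:2];ctr=w.mean(0);d=np.linalg.norm(ctr-p[:2])
    if d<.06 and (w.max(0)-w.min(0)).max()<.06 and (best is None or d<best[0]):best=(d,i,ctr,w)
_,i,ctr,w=best
m=(l==i).astype(np.uint8)
# silhouette of a 9 mm box: match mask by comparing the rendered hull
from scipy.optimize import minimize
U=4
x0,x1=ce[i][0]-60,ce[i][0]+60;y0,y1=ce[i][1]-60,ce[i][1]+60
ct=max(cv2.findContours(m,0,1)[0],key=len).reshape(-1,2).astype(np.float32)
def hull(q):
    a=q[2];Rm=np.array([[np.cos(a),-np.sin(a)],[np.sin(a),np.cos(a)]])
    P=[]
    for z in(zt,zt-.009):
        for sx in(-1,1):
            for sy in(-1,1):
                P.append(np.r_[q[:2]+Rm@np.array([sx*Lx/2,sy*.015]),z])
    return cv2.convexHull(w2pix(c,P).astype(np.float32))
def res(q):
    h=hull(q);return np.array([cv2.pointPolygonTest(h,(float(a),float(b)),True)-.5 for a,b in ct])
yaw=np.arctan2(T[1,0],T[0,0])
q=least_squares(res,[ctr[0],ctr[1],yaw],x_scale=[.001,.001,.01],diff_step=1e-3,loss="soft_l1")
print(nm,"box fit",q.x[:2].round(4),"yaw",np.degrees(q.x[2]).round(2),"rms px",np.sqrt((q.fun**2).mean()).round(2),"rel tool mm",((T[:2,:2].T@(q.x[:2]-p[:2]))*1e3).round(2))
E
python3 fit.py m2|egrep "tool|ctr|edge";python3 blk.py m2 .02 .009; python3 blk.py w9 .035 .017; python3 look.py m2b .009|grep blk; python3 corr.py .4186 .3933 .03 145.5
```

```text
t 11.95 tool [0.4213 0.395  0.0603] yaw 144.95 tilt [ 0.0061  0.0037 -1.    ] gap 0.0552 F [-0.7 -0.7  0.6]
   edge 26.29 24.44
   edge 23.17 109.61
   ctr [0.3418 0.3075] rel tool mm [  14.87 -117.21]
m2 box fit [0.4186 0.3947] yaw 144.65 rms px 0.78 rel tool mm [ 2.09 -1.79]
w9 box fit [0.5296 0.1843] yaw 177.19 rms px 0.72 rel tool mm [12.35  0.58]
blk [249. 211.] 1695 [0.4174 0.3952] rel tool mm [ 3.2 -1.9] [(23.0, 144.9), (31.0, 54.9)]
blk [398. 255.] 1957 [0.4996 0.4582] rel tool mm [-28.   96.9] [(17.5, 170.3), (56.6, 80.3)]
blk [172. 263.] 592 [0.4169 0.3318] rel tool mm [-32.8 -54.1] [(39.9, 125.0), (11.5, 35.0)]
blk [335. 262.] 585 [0.4801 0.422 ] rel tool mm [-32.7  56. ] [(39.5, 166.0), (11.4, 76.0)]
blk [503. 269.] 550 [0.5502 0.5083] rel tool mm [-40.6 166.9] [(32.6, 157.7), (17.0, 67.7)]
blk [500. 323.] 594 [0.5894 0.4961] rel tool mm [-79.7 179.5] [(19.0, 94.6), (49.0, 4.6)]
t 12.0 pos [0.4211 0.3949 0.0601] gap 0.0556 F [-0.2  0.  -0.4] vel 0.006
d mm [ -2.5  -1.6 -30.1] share [-0.005  -0.0033 -0.0603] rot deg [-0.21  0.33  0.54] share [-0.007  0.011  0.018] q [ 0.71  0.24  1.97 -0.    0.92 -0.25]
```

The box fit gives the medium block at (0.4186, 0.3947), 144.8°.

>>> {"fn": "apply_moves", "kwargs": {
  "commands": [
    [-0.3,[-0.005,0,-0.04],[-0.007,0.011,0]],
    [-0.3,[0,0,-0.035],[0,0,0]],
    [-0.3,[0,0,0],[0,0,0]]
  ]
}}

```text
time: 12.38
tool_pos: [0.4173, 0.3941, 0.0191]
eef_rot: [-0.001, 0.301, 0.954, -0.001]
force: [-1.2, -0.3, -0.5]
finger_gap: 0.0554
```

```bash
python3 fit.py m3|grep tool|head -1;python3 blk.py m3 .02 .009; python3 corr.py .4186 .3947 .0025 144.9
```

```text
t 12.425 tool [0.4177 0.3945 0.0198] yaw 144.97 tilt [-0.0013 -0.001  -1.    ] gap 0.0556 F [ 0.  -0.3 -0.9]
m3 box fit [0.4186 0.3946] yaw 144.52 rms px 0.65 rel tool mm [-0.68  0.68]
t 12.425 pos [0.4177 0.3945 0.0198] gap 0.0556 F [ 0.  -0.3 -0.9] vel 0.019
d mm [  0.9   0.2 -17.3] share [ 0.0019  0.0005 -0.0346] rot deg [ 0.06 -0.07 -0.07] share [ 0.002 -0.002 -0.002] q [ 0.71  0.3   1.99  0.    0.85 -0.25]
```

View pics/m3.png

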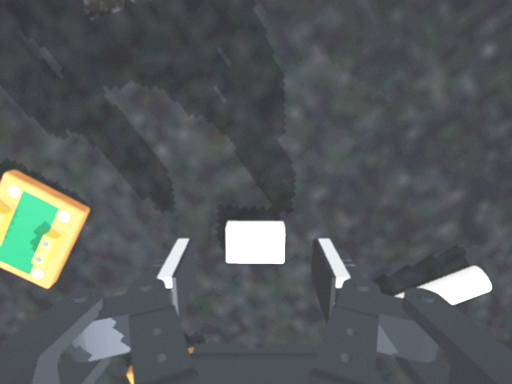

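The block is centred between the fingers at (255,242) and the pin is clear of the right finger. I descend and grip.

>>> {"fn": "apply_moves", "kwargs": {
  "commands": [
    [-0.3,[0.001,0.0005,-0.018],[0,0,0]],
    [-0.3,[0,0,-0.014],[0,0,0]],
    [0,[0,0,0],[0,0,0]]
  ]
}}

```text
time: 12.8
tool_pos: [0.4185, 0.3951, 0.0029]
eef_rot: [-0.0, 0.301, 0.954, -0.0]
force: [0.5, 0.6, -0.1]
finger_gap: 0.0429
```

```bash
python3 corr.py .4186 .3947 .0025 144.9
```

```text
t 12.8 pos [0.4185 0.3951 0.0029] gap 0.0429 F [ 0.5  0.6 -0.1] vel 0.006
d mm [ 0.1 -0.4 -0.4] share [ 0.0002 -0.0008 -0.0009] rot deg [ 0.03 -0.05 -0.07] share [ 0.001 -0.002 -0.002] q [ 0.71  0.32  2.    0.    0.82 -0.25]
```

>>> {"fn": "apply_moves", "kwargs": {
  "commands": [
    [1,[0,0,0],[0,0,0]],
    [1,[0,0,0],[0,0,0]],
    [1,[0,0,0],[0,0,0]],
    [1,[0,0,0.05],[0,0,0]],
    [1,[0,0,0.09],[0,0,0]],
    [1,[0,0,0.06],[0,0,0]],
    [1,[0.066,-0.07,0],[0,0,0.2]],
    [1,[0.066,-0.07,0],[0,0,0.2]],
    [1,[0.066,-0.07,0],[0,0,0.2]],
    [1,[0,0,0],[0,0,0]],
    [1,[0,0,0],[0,0,0]]
  ]
}}

```text
time: 14.18
tool_pos: [0.5195, 0.2876, 0.1078]
eef_rot: [0.001, 0.142, 0.99, 0.0]
force: [-0.4, 0.4, 0.5]
finger_gap: 0.0282
```

```bash
python3 fit.py m4|egrep "tool|ctr|edge|hold";python3 held.py m4 .02; python3 corr.py .522 .2867 .1 163.8
```

```text
t 14.225 tool [0.5195 0.2877 0.1078] yaw 163.68 tilt [ 2.9e-03 -1.0e-04 -1.0e+00] gap 0.0287 F [-0.6  0.3 -0.9]
holder px [253. 133.] area 4578 [(np.int32(52), [226.5, 110.5]), (np.int32(52), [278.5, 110.5]), (np.int32(9), [245.3, 110.9]), (np.int32(9), [259.7, 110.9]), (np.int32(50), [227.7, 156.9]), (np.int32(48), [277.6, 156.8])]
   edge 34.08 163.81
   edge 37.97 73.73
   ctr [0.4743 0.3008] rel tool mm [47.02 -0.14]
holder px [139. 233.] area 2763 [(np.int32(42), [148.1, 207.8]), (np.int32(43), [103.1, 218.6]), (np.int32(36), [167.1, 261.4])]
m4 px top/bot/L/R 238.5 276.5 223.5 272.5 -> tool mm x,y,h [-15.24  -2.71 -23.9 ] res px [ 3.16 -3.25 -1.9   1.9 ]
t 14.225 pos [0.5195 0.2877 0.1078] gap 0.0287 F [-0.6  0.3 -0.9] vel 0.016
d mm [ 2.5 -1.  -7.8] share [ 0.0051 -0.002  -0.0155] rot deg [0.   0.17 0.12] share [0.    0.006 0.004] q [ 0.46  0.22  1.9  -0.    1.02 -0.82]
```

View pics/m4.png

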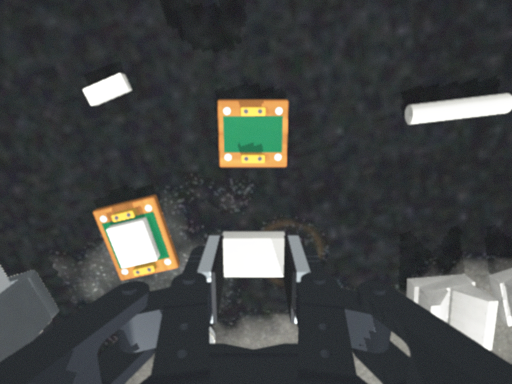

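The medium holder is at (253,133) in the picture and measures (0.4743, 0.3008) at 163.8°, as before. The medium block is held at (253,255). I carry it over the seat.

>>> {"fn": "apply_moves", "kwargs": {
  "commands": [
    [1,[-0.046,0.013,0],[0,0.005,0.004]],
    [1,[-0.046,0.012,0],[0,0,0]],
    [1,[0,0,-0.06],[0,0,0]],
    [1,[0,0,-0.06],[0,0,0]],
    [1,[0,0,-0.03],[0,0,0]],
    [1,[0,0,0],[0,0,0]]
  ]
}}

```text
time: 14.98
tool_pos: [0.4616, 0.3057, 0.0317]
eef_rot: [-0.001, 0.137, 0.991, 0.0]
force: [0.0, 0.6, -0.8]
finger_gap: 0.0284
```

```bash
python3 corr.py .4738 .3005 .0115 163.8
```

```text
t 14.975 pos [0.4616 0.3057 0.0317] gap 0.0284 F [ 0.   0.6 -0.8] vel 0.018
d mm [ 12.2  -5.2 -20.2] share [ 0.0244 -0.0103 -0.0404] rot deg [-0.04 -0.12 -0.47] share [-0.001 -0.004 -0.016] q [ 0.54  0.25  2.03  0.    0.86 -0.76]
```

>>> {"fn": "apply_moves", "kwargs": {
  "commands": [
    [1,[0.024,-0.01,0],[-0.001,-0.004,-0.016]],
    [1,[0,0,0],[0,0,0]],
    [1,[0,0,0],[0,0,0]]
  ]
}}

```text
time: 15.35
tool_pos: [0.4763, 0.3017, 0.0346]
eef_rot: [0.002, 0.141, 0.99, 0.002]
force: [-0.0, -0.8, -0.4]
finger_gap: 0.0284
```

```bash
python3 corr.py .4738 .3005 .0115 163.8
```

```text
t 15.35 pos [0.4763 0.3017 0.0346] gap 0.0284 F [-0.  -0.8 -0.4] vel 0.014
d mm [ -2.5  -1.2 -23.1] share [-0.0051 -0.0024 -0.0462] rot deg [-0.14  0.25  0.04] share [-0.005  0.008  0.001] q [ 0.52  0.25  2.01 -0.    0.87 -0.77]
```

>>> {"fn": "apply_moves", "kwargs": {
  "commands": [
    [1,[-0.004,-0.0022,-0.01],[-0.005,0.008,0]],
    [1,[0,0,-0.014],[0,0,0]],
    [1,[0,0,-0.01],[0,0,0]],
    [1,[0,0,0],[0,0,0]],
    [1,[0,0,0],[0,0,0]]
  ]
}}

```text
time: 15.98
tool_pos: [0.4744, 0.3003, 0.0166]
eef_rot: [0.0, 0.142, 0.99, -0.0]
force: [0.3, 0.1, -0.0]
finger_gap: 0.0285
```

```bash
python3 corr.py .4738 .3005 .0115 163.8; python3 fit.py m5 >/dev/null
```

```text
t 15.975 pos [0.4744 0.3003 0.0166] gap 0.0285 F [ 0.3  0.1 -0. ] vel 0.005
d mm [-0.6  0.2 -5.1] share [-0.0013  0.0004 -0.0102] rot deg [0.01 0.   0.08] share [0.    0.    0.003] q [ 0.52  0.28  2.02 -0.    0.84 -0.77]
```

View pics/m5.png

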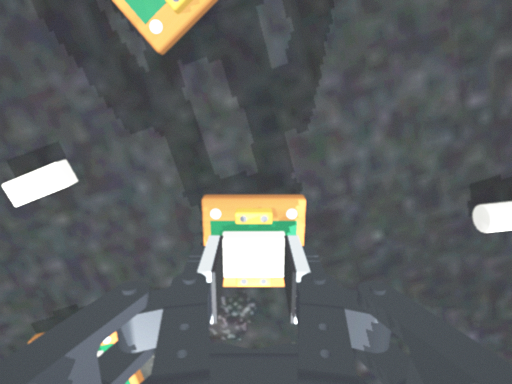

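The block is centred in the seat between the brass fences at rows 217 and 281. I lower it.

>>> {"fn": "apply_moves", "kwargs": {
  "commands": [
    [1,[-0.001,0,-0.006],[0,0,0.002]],
    [1,[0,0,-0.005],[0,0,0]],
    [1,[0,0,0],[0,0,0]]
  ]
}}

```text
time: 16.4
tool_pos: [0.4742, 0.3005, 0.0113]
eef_rot: [0.0, 0.141, 0.99, 0.0]
force: [-0.9, 0.5, 1.4]
finger_gap: 0.0281
```

```bash
python3 corr.py .4738 .3005 .0105 163.8
```

```text
t 16.4 pos [0.4742 0.3005 0.0113] gap 0.0281 F [-0.9  0.5  1.4] vel 0.003
d mm [-0.4 -0.  -0.8] share [-0.0009 -0.0001 -0.0017] rot deg [-0.02  0.05  0.01] share [-0.001  0.002  0.   ] q [ 0.52  0.29  2.03 -0.    0.83 -0.77]
```

>>> {"fn": "apply_moves", "kwargs": {
  "commands": [
    [1,[-0.0005,0,-0.001],[0,0,0]],
    [-0.1,[0,0,0],[0,0,0]],
    [-0.3,[0,0,0],[0,0,0]],
    [-0.3,[0,0,0.04],[0,0,0]],
    [-0.3,[0,0,0.08],[0,0,0]],
    [-0.3,[0.01,-0.003,0.06],[0,0,0]],
    [-0.3,[0,0,0],[0,0,0]],
    [-0.3,[0,0,0],[0,0,0]]
  ]
}}

```text
time: 17.4
tool_pos: [0.4777, 0.2984, 0.1012]
eef_rot: [-0.001, 0.141, 0.99, -0.0]
force: [0.2, 0.3, 0.4]
finger_gap: 0.055
```

```bash
python3 fit.py m6|egrep "tool|ctr|edge|hold";python3 blk.py m6 .02 .017;python3 look.py m6b .009|egrep "blk|felt"
```

```text
t 17.45 tool [0.4778 0.2985 0.1013] yaw 163.78 tilt [-1.2e-03 -6.0e-04 -1.0e+00] gap 0.0558 F [ 0.2 -0.3 -0.4]
holder px [200.  24.] area 3495 [(np.int32(93), [235.6, 7.1]), (np.int32(79), [166.4, 15.5]), (np.int32(34), [218.6, 20.1]), (np.int32(33), [207.4, 31.3]), (np.int32(88), [193.6, 48.2])]
   edge 13.94 175.08
   edge 33.39 93.06
   ctr [0.3527 0.3007] rel tool mm [120.77 -32.85]
holder px [255. 188.] area 2634 [(np.int32(62), [229.1, 170.7]), (np.int32(66), [280.2, 170.9]), (np.int32(21), [248.0, 173.0]), (np.int32(22), [261.8, 172.9]), (np.int32(62), [230.1, 213.7]), (np.int32(57), [279.0, 213.6]), (np.int32(18), [247.8, 217.1]), (np.int32(22), [261.1, 216.9])]
   edge 34.05 163.85
   edge 38.22 73.8
   ctr [0.4744 0.3008] rel tool mm [3.99 1.21]
holder px [127. 264.] area 1095 [(np.int32(54), [151.6, 260.4]), (np.int32(52), [108.0, 270.6]), (np.int32(15), [132.7, 268.7]), (np.int32(14), [120.5, 271.5])]
   edge 5.17 127.87
   edge 24.14 87.87
   ctr [0.5071 0.1834] rel tool mm [ -60.17 -102.31]
m6 box fit [0.4749 0.3009] yaw 164.14 rms px 0.7 rel tool mm [3.54 1.51]
blk [11
[... 303 characters left out ...]
l tool mm [-54.5 -66. ] [(47.2, 143.8), (13.4, 53.8)]
blk [335. 262.] 541 [0.5484 0.3478] rel tool mm [-54.2  67.2] [(13.0, 95.1), (47.6, 5.1)]
blk [126. 282.] 487 [0.5203 0.1814] rel tool mm [ -73.6 -100.5] [(17.4, 179.0), (34.9, 89.0)]
blk [  6. 328.] 380 [0.532 0.065] rel tool mm [-117.4 -208.9] [(40.5, 151.7), (17.6, 61.7)]
blk [501. 330.] 535 [0.6565 0.4687] rel tool mm [-124.2  213.5] [(34.7, 176.2), (20.9, 86.2)]
blk [390. 372.] 713 [0.6681 0.3767] rel tool mm [-161.   128.3] [(32.2, 164.1), (34.8, 74.1)]
felt [196.  17.] 1419 [0.3459 0.3004] rel tool mm [127.1 -34.8] [(41.2, 114.8), (17.9, 24.8)]
felt [254. 190.] 488 [0.4746 0.3008] rel tool mm [3.6 1.4] [(24.7, 163.8), (42.5, 73.8)]
```

View pics/m6.png

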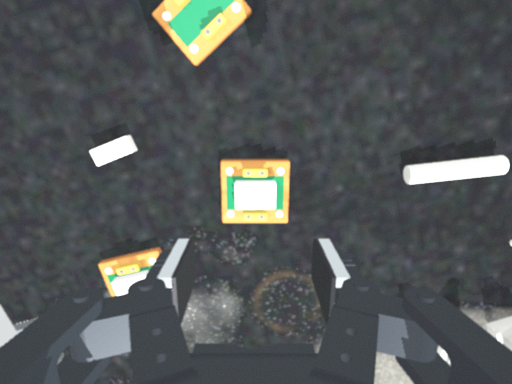

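The medium block is in. The box fit gives (0.4749, 0.3009) against the holder's (0.4744, 0.3008), with 0.3° of yaw difference. The narrow block is next, near (0.414, 0.209), axis at about 185°.

>>> {"fn": "apply_moves", "kwargs": {
  "commands": [
    [-0.3,[-0.042,-0.06,0],[0,0,0.233]],
    [-0.3,[-0.042,-0.06,0],[0,0,0.233]],
    [-0.3,[-0.036,-0.052,0],[0,0,0.22]],
    [-0.3,[0,0,0],[0,0,0]],
    [-0.3,[0,0,0],[0,0,0]]
  ]
}}

```text
time: 18.12
tool_pos: [0.4121, 0.2093, 0.0944]
eef_rot: [-0.005, -0.044, 0.999, -0.003]
force: [0.3, 0.7, -0.8]
finger_gap: 0.0554
```

```bash
python3 fit.py n1|egrep "tool"|head -1;python3 blk.py n1 .012 .009;python3 look.py n1b .009|egrep "blk|felt"; python3 corr.py .414 .209 .05 185
```

```text
t 18.175 tool [0.4119 0.2093 0.0943] yaw -174.98 tilt [-0.0112 -0.0063 -0.9999] gap 0.0553 F [-0.4  0.1  0. ]
n1 box fit [0.4145 0.2086] yaw -174.18 rms px 0.84 rel tool mm [-2.49 -0.88]
blk [26. 36.] 3546 [0.3158 0.0536] rel tool mm [ 109.8 -146.8] [(52.5, 172.8), (36.3, 82.8)]
blk [  6. 135.] 1002 [0.3793 0.0331] rel tool mm [  48.4 -172.9] [(69.1, 173.0), (11.3, 83.0)]
blk [ 51. 137.] 659 [0.3768 0.0626] rel tool mm [  48.3 -143.3] [(16.7, 91.1), (22.9, 1.1)]
blk [ 33. 258.] 8779 [0.4847 0.044 ] rel tool mm [ -57.6 -171.2] [(156.9, 173.3), (58.3, 83.3)]
blk [252. 203.] 840 [0.4129 0.2084] rel tool mm [-0.5 -1.2] [(31.5, 95.2), (14.8, 5.2)]
blk [172. 262.] 564 [0.4671 0.1492] rel tool mm [-49.3 -64.9] [(45.9, 164.4), (12.8, 74.4)]
blk [335. 262.] 553 [0.4553 0.2778] rel tool mm [-48.8  64.2] [(13.0, 115.7), (45.6, 25.7)]
blk [377. 283.] 176 [0.4697 0.3119] rel tool mm [-66.3  96.9] [(8.4, 142.9), (26.3, 52.9)]
blk [500. 318.] 452 [0.4933 0.4202] rel tool mm [-99.2 202.8] [(16.3, 169.9), (27.1, 79.9)]
blk [210. 329.] 1252 [0.531  0.1838] rel tool mm [-116.   -36.1] [(45.1, 175.3), (33.3, 85.3)]
blk [397. 346.] 540 [0.5246 0.3425] rel tool mm [-123.6  122.6] [(24.6, 169.8), (33.5, 79.8)]
felt [393. 122.] 1559 [0.3458 0.3013] rel tool mm [58.2 97.3] [(42.6, 114.4), (17.6, 24.4)]
felt [190. 326.] 182 [0.5284 0.1655] rel tool mm [-111.8  -54.1] [(40.9, 167.1), (9.7, 77.1)]
t 18.225 pos [0.4123 0.2095 0.0946] gap 0.0556 F [ 0.4  0.3 -0.1] vel 0.012
d mm [  1.7  -0.5 -44.6] share [ 0.0035 -0.0011 -0.0891] rot deg [ 0.35 -0.62 -0.05] share [ 0.012 -0.021 -0.002] q [ 0.42  0.    2.17 -0.    0.98 -1.24]
```

View pics/n1.png

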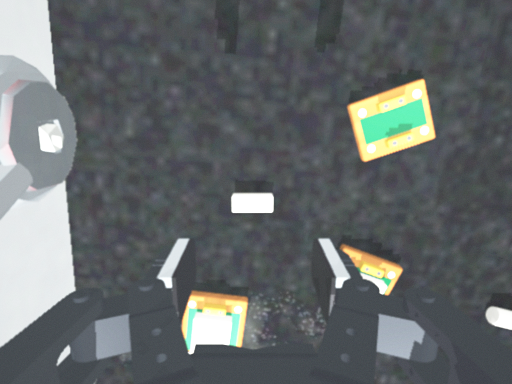

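The narrow block is at (252,203), with the instrument's knob well to the left. I correct the pose and go down.

>>> {"fn": "apply_moves", "kwargs": {
  "commands": [
    [-0.3,[0.0045,-0.0014,-0.05],[0.012,-0.02,0]],
    [-0.3,[0,0,-0.05],[0,0,0]],
    [-0.3,[0,0,-0.03],[0,0,0]],
    [-0.3,[0,0,0],[0,0,0]]
  ]
}}

```text
time: 18.73
tool_pos: [0.418, 0.2119, 0.0287]
eef_rot: [0.002, -0.044, 0.999, 0.001]
force: [0.5, -0.4, -0.4]
finger_gap: 0.0557
```

```bash
python3 fit.py n2|egrep "tool"|head -1;python3 blk.py n2 .012 .009; python3 corr.py .4147 .2086 .0025 185.2
```

```text
t 18.775 tool [0.4186 0.2122 0.0295] yaw -174.94 tilt [ 0.0048  0.0029 -1.    ] gap 0.0554 F [-0.1 -0.1  0. ]
n2 box fit [0.4142 0.2086] yaw -175.01 rms px 0.59 rel tool mm [ 4.7  -3.17]
t 18.775 pos [0.4186 0.2122 0.0295] gap 0.0554 F [-0.1 -0.1  0. ] vel 0.021
d mm [ -3.9  -3.6 -27. ] share [-0.0078 -0.0071 -0.0539] rot deg [-0.16  0.27  0.14] share [-0.005  0.009  0.005] q [ 0.42  0.1   2.21  0.    0.82 -1.24]
```

View pics/n2.png

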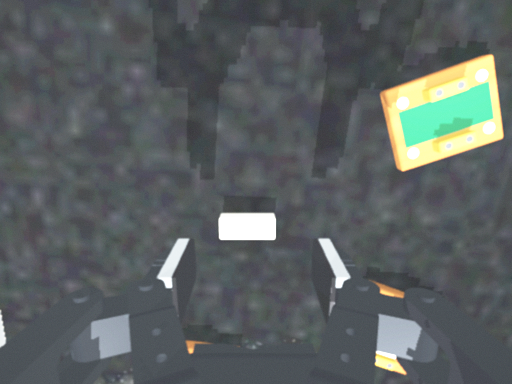

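>>> {"fn": "apply_moves", "kwargs": {
  "commands": [
    [-0.3,[-0.008,-0.0075,-0.01],[-0.005,0.009,0]],
    [-0.3,[0,0,-0.015],[0,0,0]],
    [-0.3,[0,0,0],[0,0,0]],
    [-0.3,[0,0,0],[0,0,0]]
  ]
}}

```text
time: 19.27
tool_pos: [0.4163, 0.2091, 0.0183]
eef_rot: [0.002, -0.044, 0.999, 0.001]
force: [0.5, -0.2, 1.0]
finger_gap: 0.0557
```

```bash
python3 fit.py n3|egrep "tool"|head -1;python3 blk.py n3 .012 .009; python3 corr.py .4144 .2086 .0025 185
```

```text
t 19.325 tool [0.4163 0.2091 0.0183] yaw -174.94 tilt [ 0.0035  0.0017 -1.    ] gap 0.0551 F [-0.4 -0.3  0.5]
n3 box fit [0.4143 0.2085] yaw -174.91 rms px 0.63 rel tool mm [ 2.   -0.42]
t 19.325 pos [0.4163 0.2091 0.0183] gap 0.0551 F [-0.4 -0.3  0.5] vel 0.002
d mm [ -1.9  -0.5 -15.8] share [-0.0037 -0.001  -0.0316] rot deg [-0.1   0.2  -0.06] share [-0.003  0.007 -0.002] q [ 0.41  0.11  2.23  0.    0.8  -1.25]
```

>>> {"fn": "apply_moves", "kwargs": {
  "commands": [
    [-0.3,[-0.004,-0.001,-0.012],[-0.003,0.007,0]],
    [-0.3,[0,0,-0.012],[0,0,0]],
    [-0.1,[0,0,-0.006],[0,0,0]],
    [0,[0,0,0],[0,0,0]]
  ]
}}

```text
time: 19.82
tool_pos: [0.4141, 0.2086, 0.0024]
eef_rot: [-0.0, -0.044, 0.999, 0.0]
force: [-0.0, -0.0, 0.1]
finger_gap: 0.0427
```

```bash
python3 corr.py .4143 .2085 .0025 185
```

```text
t 19.825 pos [0.4141 0.2086 0.0024] gap 0.0427 F [-0.  -0.   0.1] vel 0.002
d mm [ 0.2 -0.1  0.1] share [ 0.0003 -0.0001  0.0003] rot deg [-0.01 -0.01 -0.06] share [-0.    -0.    -0.002] q [ 0.41  0.14  2.24  0.    0.77 -1.25]
```

>>> {"fn": "apply_moves", "kwargs": {
  "commands": [
    [1,[0,0,0],[0,0,0]],
    [1,[0,0,0],[0,0,0]],
    [1,[0,0,0],[0,0,0]],
    [1,[0,0,0.05],[0,0,0]],
    [1,[0,0,0.09],[0,0,0]],
    [1,[0,0,0.06],[0,0,0]],
    [1,[-0.016,0.07,0],[0,0,0.21]],
    [1,[-0.016,0.07,0],[0,0,0.21]],
    [1,[-0.016,0.07,0],[0,0,0.21]],
    [1,[0,0,0],[0,0,0]],
    [1,[0,0,0],[0,0,0]]
  ]
}}

```text
time: 21.2
tool_pos: [0.3886, 0.3153, 0.1056]
eef_rot: [0.0, -0.211, 0.977, -0.0]
force: [0.1, 0.3, -0.6]
finger_gap: 0.0284
```

```bash
python3 fit.py n4|egrep "tool|ctr|edge|hold"; python3 corr.py .387 .319 .1 204.4
```

```text
t 21.25 tool [0.3887 0.3153 0.1056] yaw -155.61 tilt [ 8.e-04 -4.e-04 -1.e+00] gap 0.0277 F [ 0.2  0.4 -0.7]
holder px [259. 136.] area 3005 [(np.int32(76), [233.5, 119.4]), (np.int32(79), [285.6, 119.4]), (np.int32(42), [252.5, 120.3]), (np.int32(41), [266.9, 120.4]), (np.int32(74), [234.1, 154.7]), (np.int32(76), [284.6, 154.8]), (np.int32(41), [253.2, 156.9]), (np.int32(36), [266.1, 156.6])]
   edge 25.94 24.41
   edge 38.04 114.44
   ctr [0.3457 0.3012] rel tool mm [44.93  4.99]
holder px [ 49. 269.] area 2171 [(np.int32(58), [28.1, 247.3]), (np.int32(67), [73.3, 266.4]), (np.int32(20), [22.5, 305.6]), (np.int32(23), [34.4, 310.3]), (np.int32(13), [43.1, 315.1])]
   edge 56.13 174.7
   edge 24.35 87.33
   ctr [0.5338 0.1831] rel tool mm [ -77.54 -180.3 ]
t 21.25 pos [0.3887 0.3153 0.1056] gap 0.0277 F [ 0.2  0.4 -0.7] vel 0.012
d mm [-1.7  3.7 -5.6] share [-0.0034  0.0075 -0.0113] rot deg [0.02 0.05 0.01] share [0.001 0.002 0.   ] q [ 0.63  0.05  2.1  -0.    0.99 -1.36]
```

View pics/n4.png

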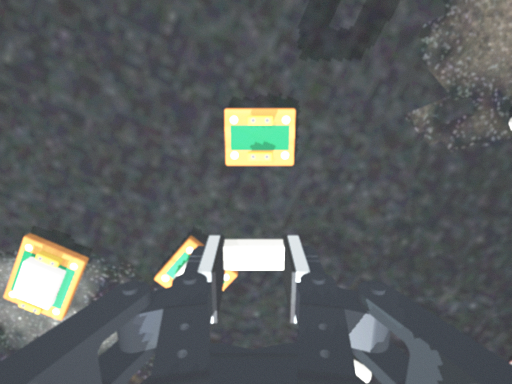

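The narrow holder is at (259,136), measuring (0.3457, 0.3012) at 204.4°, and the narrow block is held at (254,255). I move over the seat.

>>> {"fn": "apply_moves", "kwargs": {
  "commands": [
    [1,[-0.036,-0.012,0],[0,0,0]],
    [1,[-0.034,-0.012,0],[0,0,0]],
    [1,[0,0,-0.06],[0,0,0]],
    [1,[0,0,-0.05],[0,0,0]],
    [1,[0,0,-0.025],[0,0,0]],
    [1,[0,0,0],[0,0,0]],
    [1,[0,0,0],[0,0,0]]
  ]
}}

```text
time: 22.12
tool_pos: [0.3478, 0.2976, 0.0374]
eef_rot: [-0.0, -0.209, 0.978, -0.001]
force: [-0.8, 0.2, -0.4]
finger_gap: 0.0282
```

```bash
python3 corr.py .3457 .3007 .0115 204.4
```

```text
t 22.125 pos [0.3478 0.2976 0.0374] gap 0.0282 F [-0.8  0.2 -0.4] vel 0.006
d mm [ -2.1   3.1 -25.9] share [-0.0042  0.0061 -0.0518] rot deg [0.06 0.01 0.32] share [0.002 0.    0.011] q [ 0.65  0.07  2.23 -0.    0.84 -1.34]
```

>>> {"fn": "apply_moves", "kwargs": {
  "commands": [
    [1,[-0.004,0.006,-0.006],[0.002,0,0.01]],
    [1,[0,0,-0.014],[0,0,0]],
    [1,[0,0,-0.014],[0,0,0]],
    [1,[0,0,0],[0,0,0]],
    [1,[0,0,0],[0,0,0]]
  ]
}}

```text
time: 22.75
tool_pos: [0.3471, 0.3021, 0.021]
eef_rot: [0.002, -0.211, 0.977, 0.001]
force: [-0.5, -1.1, -1.0]
finger_gap: 0.0282
```

```bash
python3 corr.py .3457 .3007 .0115 204.4; python3 fit.py n5 >/dev/null
```

```text
t 22.75 pos [0.3471 0.3021 0.021 ] gap 0.0282 F [-0.5 -1.1 -1. ] vel 0.006
d mm [-1.4 -1.4 -9.5] share [-0.0028 -0.0028 -0.019 ] rot deg [-0.13  0.16  0.  ] share [-0.004  0.005  0.   ] q [ 0.66  0.1   2.24  0.    0.8  -1.33]
```

View pics/n5.png

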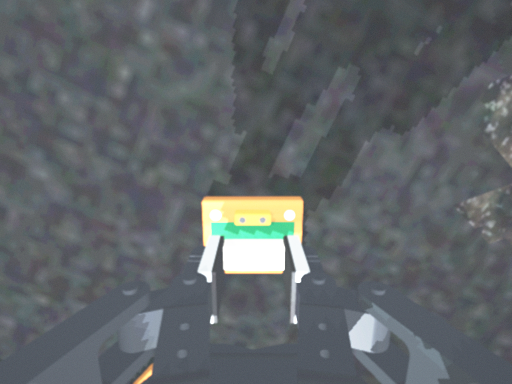

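The block is nearly over the seat but about 2 mm towards the far fence. I correct that before going below the fence tops.

>>> {"fn": "apply_moves", "kwargs": {
  "commands": [
    [1,[-0.003,-0.003,-0.002],[-0.004,0.005,0]],
    [1,[0,0,-0.002],[0,0,0]],
    [1,[0,0,0],[0,0,0]]
  ]
}}

```text
time: 23.18
tool_pos: [0.3456, 0.3005, 0.0191]
eef_rot: [0.0, -0.211, 0.977, 0.0]
force: [-1.0, 1.5, -1.0]
finger_gap: 0.028
```

```bash
python3 corr.py .3457 .3007 .0115 204.4
```

```text
t 23.175 pos [0.3456 0.3005 0.0191] gap 0.028 F [-1.   1.5 -1. ] vel 0.002
d mm [ 0.1  0.2 -7.6] share [ 0.0001  0.0004 -0.0152] rot deg [-0.01  0.02  0.01] share [-0.     0.001  0.   ] q [ 0.66  0.1   2.24 -0.    0.8  -1.34]
```

>>> {"fn": "apply_moves", "kwargs": {
  "commands": [
    [1,[0,0,-0.008],[0,0,0]],
    [1,[0,0,-0.007],[0,0,0]],
    [1,[0,0,-0.002],[0,0,0]],
    [1,[0,0,0],[0,0,0]]
  ]
}}

```text
time: 23.68
tool_pos: [0.3457, 0.3005, 0.0105]
eef_rot: [0.0, -0.211, 0.977, 0.0]
force: [-0.2, -0.2, 2.1]
finger_gap: 0.0282
```

```bash
python3 corr.py .3457 .3007 .0105 204.4; python3 fit.py n6 >/dev/null
```

```text
t 23.675 pos [0.3457 0.3005 0.0105] gap 0.0282 F [-0.2 -0.2  2.1] vel 0.001
d mm [-0.   0.2 -0. ] share [-0.      0.0003 -0.0001] rot deg [-0.    0.01  0.01] share [-0.  0.  0.] q [ 0.66  0.12  2.24 -0.    0.78 -1.34]
```

View pics/n6.png

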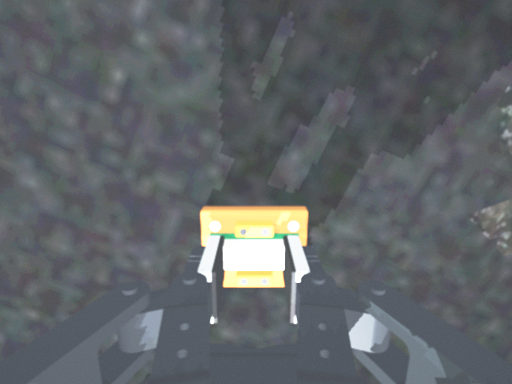

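The block is in the seat between the fences with 2 N of contact. I release it, rise and check.

>>> {"fn": "apply_moves", "kwargs": {
  "commands": [
    [-0.1,[0,0,0],[0,0,0]],
    [-0.3,[0,0,0],[0,0,0]],
    [-0.3,[0,0,0.04],[0,0,0]],
    [-0.3,[0,0,0.08],[0,0,0]],
    [-0.3,[0.01,0.003,0.06],[0,0,0]],
    [-0.3,[0,0,0],[0,0,0]],
    [-0.3,[0,0,0],[0,0,0]]
  ]
}}

```text
time: 24.6
tool_pos: [0.3497, 0.3013, 0.1012]
eef_rot: [-0.001, -0.211, 0.977, -0.0]
force: [-0.1, -0.5, -0.3]
finger_gap: 0.0557
```

```bash
python3 fit.py n7|egrep "tool|ctr|edge|hold";python3 blk.py n7 .012 .017
```

```text
t 24.65 tool [0.3498 0.3014 0.1012] yaw -155.61 tilt [-1.e-03 -8.e-04 -1.e+00] gap 0.0555 F [ 0.1 -0.2  1.1]
holder px [255. 189.] area 2523 [(np.int32(63), [229.8, 176.1]), (np.int32(58), [280.4, 176.0]), (np.int32(14), [248.3, 178.5]), (np.int32(17), [261.9, 178.4]), (np.int32(58), [230.5, 208.9]), (np.int32(58), [279.5, 208.9]), (np.int32(13), [248.5, 211.8]), (np.int32(14), [261.5, 211.7])]
   edge 26.08 24.31
   edge 38.1 114.49
   ctr [0.3457 0.3014] rel tool mm [3.74 1.69]
holder px [ 35. 302.] area 1047 [(np.int32(47), [30.3, 295.0])]
holder px [211. 311.] area 1012 [(np.int32(10), [189.8, 297.5]), (np.int32(48), [222.2, 322.2])]
n7 box fit [0.3463 0.3011] yaw -155.57 rms px 0.38 rel tool mm [3.31 1.23]
```

View pics/n7.png

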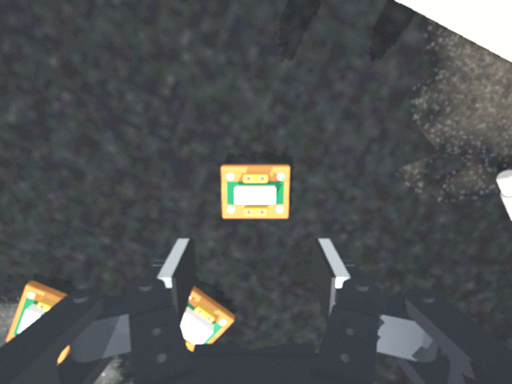

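The narrow block is within 0.5 mm of its holder's centre and square to it. I retreat and check everything from the top camera.

>>> {"fn": "apply_moves", "kwargs": {
  "commands": [
    [-1,[0,0,0.1],[0,0,0]],
    [-1,[0,0,0.1],[0,0,0]],
    [-1,[-0.04,0.09,0.02],[0,0,0]],
    [-1,[-0.04,0.09,0],[0,0,0]],
    [-1,[-0.04,0.09,0],[0,0,0]],
    [-1,[-0.04,0.09,0],[0,0,0]],
    [-1,[-0.04,0.09,0],[0,0,0]],
    [-1,[-0.04,0.09,0],[0,0,0]],
    [-1,[0,0,0],[0,0,0]],
    [-1,[0,0,0],[0,0,0]]
  ]
}}

```text
time: 25.9
tool_pos: [0.2196, 0.5715, 0.1956]
eef_rot: [-0.011, -0.21, 0.978, -0.01]
force: [-0.2, -0.5, -0.7]
finger_gap: 0.0854
```

Run:
```python
from plant import r
from h import *
c=r.camera("top");im=c["color"][:,:,::-1].copy();o=r.get_obs();print(o["time"],o["tool_pos"],o["finger_gap"],np.abs(o["joint_velocities"]).max())
cv2.imwrite("pics/topE.png",cv2.resize(im[120:290,180:380],None,fx=4,fy=3.5,interpolation=cv2.INTER_CUBIC)[:600,:800])
hsv=cv2.cvtColor(im,cv2.COLOR_BGR2HSV)
m=((hsv[...,2]>150)&(hsv[...,1]<60)).astype(np.uint8);m[:120]=0;m[290:]=0;m[:,:180]=0;m[:,365:]=0
n,l,s,ce=cv2.connectedComponentsWithStats(m)
for i in range(1,n):
    if s[i,4]>25:print(ce[i].round(1),s[i,4],pix2w(c,ce[i],.009)[0].round(4))
```

```text
25.95 [0.21963106 0.57129609 0.19563982] 0.08551815299976036 0.019919552376778026
[187.3 123.1] 116 [0.6635 0.4866 0.009 ]
[217.4 125.2] 250 [0.6587 0.4173 0.009 ]
[314.7 132.8] 160 [0.6416 0.1966 0.009 ]
[182.9 159.1] 49 [0.5792 0.4933 0.009 ]
[321.7 180.8] 220 [0.5313 0.1824 0.009 ]
[201.9 194.3] 182 [0.4992 0.4479 0.009 ]
[268.9 205.4] 125 [0.4754 0.2993 0.009 ]
[268.5 264.7] 83 [0.346  0.2993 0.009 ]
```

View pics/topE.png

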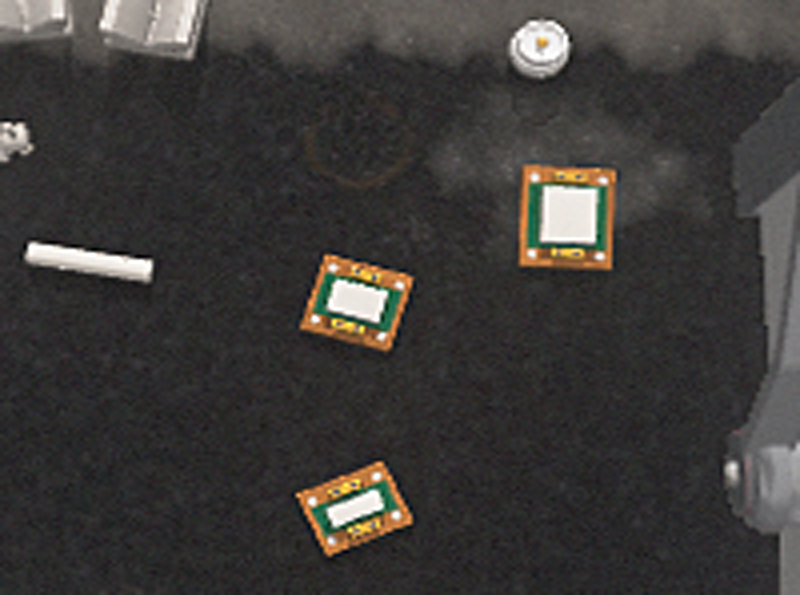

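The end picture shows all three blocks lying flat in their own holders. The pin (201.9,194.3) and the coax load (314.7,132.8) are where they were at the start. The arm is clear with the gripper open, so I hand in.

```bash
python3 -c "
from plant import r
print(r.hand_in())"
```

```text
the job is handed in; nothing more can be done
None
```

I put the three blocks into their own holders, wide then medium then narrow, let go of each, and handed the job in at about 26 s of the 77 s.

| Block | Off centre (wrist view) | Off square |
|---|---|---|
| Wide | about 0.2–0.4 mm | 0.2–0.5° |
| Medium | about 0.5 mm | 0.3° |
| Narrow | about 0.7 mm | 0.1° or less |

- **Last top picture:** all three blocks lie between their fences. The pin and the coax load have not moved beyond 0.2 mm or so, and the gripper is open and clear of everything.
- **Disagreements:** two fits of the wide block's yaw differ by 0.6°, which is within their noise. The top camera's y reads about 1.5 mm lower than the wrist camera's, within its stated calibration.
- **Wide block:** it touched the felt early and drifted 1.4 mm, with about 9 N of contact. I lifted it, re-centred it and set it down again.

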